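# Get the long terrine out from under the pile and nest the small ones

## Robot

A 6-joint arm with a two-finger parallel gripper is mounted at the origin on a cart in front of the work surface, level with it; the furniture and walls round the work are solid. World frame = base frame: x ahead of the robot, y to its left, z up, the work surface at z = 0. Lengths are in mm, angles in rad, forces in N, time in s.
With the tool pointing down it reaches from about 350 to 1000 mm from the base axis. Payload 7.1 kg.
Tool frame: the origin (TCP) lies at the very end of the fingers, on their centre line; the grasp point (between the pads) lies 19 mm behind it; z points along the fingers, y is the line along which they close (so a half turn about z gives the same grasp; the last joint's range is limited). The gripper opens to 85 mm and grips with 20 to 120 N. Pads are 22 mm wide; open, the fingers measure 114 mm over their backs; the gripper's body (76 mm by 85 mm) begins 54 mm behind the grasp point. The pads swing forward as they close: fully open they stand 13 mm farther back than shut.
Start: joints at [1.238, 0.423, 1.63, -0, 1.089, -0.019], TCP at [192.89, 594.473, 231.319] pointing down, gripper open.
Joint ranges: [-3, 3], [-0.9, 2.11], [0.09, 2.58], [-1.31, 4.45], [0.11, 2.69], [-2.54, 2.54]. Speed limits (rad/s): [2.39, 2.39, 3.01, 3.14, 3.14, 3.14].

## Interface

Orientations are given as a rotation vector (axis times angle).
In Python, from plant import arm, imaging gives the robot as it stands.
- The arm moves only by the tool step_arm, never from a script. Its argument "motion" is a list of rows, each an object with "delta_pos": the shift along the world's x, y, z as a fraction of full scale, a list of three; "spin": the turn about the world's z as a fraction of full scale; "jaw": the opening, from -1 (shut) to 1 (fully open). In form: [{"delta_pos": [dx, dy, dz], "spin": spin, "jaw": jaw}, ...]. A call has exactly 5 rows; each row is the pose to reach, as a shift and turn from the pose commanded when the call began; what a row does not reach only later rows make up. Full scale, the value 1, is 0.15 m for a shift and 45 degrees for a turn. A row lasts 1/8 s, in which the tool goes at most 62.5 mm and 10.7 degrees, less where a joint would pass 70% of its speed; a pose out of reach is approached as far as the arm can. A call with a number of a shift or a turn outside -1 to 1 is refused whole. A call with a gripper value outside its range is refused whole. The fingers move at their own pace and stop on an object; "force" is the grip in N (left out, the last holds). Time passes only in rows, so rows that repeat a pose let the fingers close, or fill a call up. It gives the time, the measured TCP pose, the force, the opening and the grip force at its end, in the units of the state.
- arm.get_state(): the state, without advancing time (a new reading comes with each control period).
- imaging.get_image(name): name is "scene" or "top" or "wrist"; returns a dict with "color" (384x512x3 uint8, blue, green, red), "K" (3x3 intrinsics, pixels), "D" ([k1, k2, p1, p2, k3] as OpenCV has them; the pictures are not rectified), "eye" and "attitude" of the camera in the world. Camera axes: x right, y up, looking along -z (the intrinsics and any distortion apply to the point x, -y, -z); pixel columns grow to the right and rows downward; lengths in mm; the calibration is good to about 2 mm. A picture is of the moment at which its call begins. There is no depth.
- arm.job_done(): hands the job in; it is judged then, once.
Trained networks look in the newest picture that a camera, given by its name, has taken for a name from the list of things; names that differ only in an ending like _2 or _b are one class to them, and where a whole thing is asked for, a point or a joint stands for the part that bears it (a point fixed in the world has none). Each returns a list of dicts, best first, with "confidence" (0 to 1); they miss things now and then, are a little off and sometimes report something else, mostly with a low value. They report only what shows in the picture. A call takes as long as a camera call.
- imaging.find_in(camera, thing): "xyz" ([x, y, z] in mm, in world coordinates, good to about 4 mm: the middle of the surface that is visible of it).
- imaging.cut_out(camera, thing): "region" (384x512 bool, what is visible of it).
The state is a dict: "clock": time; "q": joint angles; "qvel": joint speeds; "effort": joint torques, N m; "eef_pos": TCP position; "eef_rot": TCP orientation; "ft_force": force on the tool from outside, world axes, zero at the start; "moment": the same for the moment, N m; "grip_width": opening from 0.0 (shut) to 1.0 (fully open); "finger_force": force on a finger pad.
Only numpy, scipy, OpenCV 4.12 (cv2) and the standard library are available. Lean on these libraries where they do the work, as an engineer would, in place of code of your own. Each camera call takes 0.05 s, during which the arm holds its last target. There are 200 camera calls.

## Task

I need the long red terrine dish, but the blue and the yellow dish have been piled across it. Clear those two onto the green draining mat, stand the long dish in the middle of the wooden board, lengthways on it, then put the others back in the middle of the grey tray: the blue one lengthways in the tray and the yellow one nested in it, turned to match so that it drops fully home. It is stoneware, so set it down rather than drop it, and leave the lemon, the garlic, the salt shaker and the spice jar where they are.

Things in the scene. Friction and masses are not known exactly. Their poses are not given: they have to be found in the camera images.
- long_dish: Long open terrine dish, dark red outside, cream inside, 210 x 66 x 52 mm high, 0.4 to 0.7 kg. Origin: centre of its underside; x along it, y across, z up. Straight collar 66 wide from 30 above the underside to the rim at 52; body below 58 wide, tapering to 53 at the foot. At the start it stands on the tray with the other two dishes lying across its rim.
- medium_dish: Middle open dish, blue outside, cream inside, 124 x 70 x 44 mm high, about 0.28 kg. Origin: centre of its underside; x along it, y across, z up. Straight collar 70 wide from 24 above the underside to the rim at 44; body below 64 wide, tapering to 59 x 111 at the foot; mouth 110 x 56. At the start it lies across the long dish, on its rim.
- small_dish: Small open dish, yellow outside, cream inside, 112 x 64 x 44 mm high, about 0.2 kg. Origin: centre of its underside; x along it, y across, z up. Collar 64 wide from 24 up to the rim at 44; body below 98 x 49, foot 94 x 45. Turned like the blue dish it drops into it until its collar rests on the blue rim, its underside 20 above the blue underside. Starts across the long dish, on its rim.
- tray: Grey steel storage tray, fixed, 250 x 108 mm, floor 5 mm above the worktop, rim 14 high and 5 thick, so 240 x 98 inside. Origin: centre of its underside, on the worktop; x along its length, z up. Holds the pile at the start.
- board: Brown wooden chopping board with a shallow juice groove, fixed, 260 x 112 x 18 mm thick. Origin: centre of its underside, on the worktop; x along its length, z up.
- mat: Grey-green ribbed silicone draining mat, fixed, 250 x 125 x 5 mm thick. Origin: centre of its underside, on the worktop; x along its length, z up. The two smaller dishes fit on it side by side, lying across it about 110 mm apart.
- lemon_2: Yellow lemon, 83 x 58 x 58 mm, on the worktop right of the sink behind the work; a bystander. Origin: centre of its underside.
- garlic_2: Garlic bulb, 53 mm across and 53 mm high, on the worktop right of the sink behind the work; a bystander. Origin: centre of its underside.
- salt: Glass salt shaker with a metal cap, 44 mm across and 90 mm high, left of the sink, standing apart from the fixed group of jars by the wall; a bystander. Origin: centre of its underside.
- spice_green: Spice jar with a black cap and green label, 40 mm across and 105 mm high, left of the sink, standing apart from the fixed group of jars by the wall; a bystander. Origin: centre of its underside.

How it is judged:
By the outcome, as a careful person would: the job done as asked, in the order asked, and still so for the second after the job is handed in, with the robot touching nothing.
It also fails if it takes over 136 s, if anything falls off the work surface, if the arm or the gripper's body presses on something with over 40 N, if the wrist force passes 120 N, or if a joint passes its speed limit or range.

## Working session

There is one attempt and no reset: what is moved stays moved. The work goes in short steps, Python scripts to look and compute and a tool call to move; the robot and the scene stay as the last step left them, time stands still between calls to the robot, and variables do not carry over. Pictures are saved under pics/ and viewed, at most 14 in all, crops included, and the job is handed in when it is done.

Besides the shell and the picture viewer there is one more tool, called after "Request:" by a JSON object that holds its "api" and its "payload". step_arm: Moves the arm, as the interface text tells. Shift numbers are shares of 0.15 m and turn numbers shares of 45 degrees, none past 1 either way. Its arguments: {"type":"object","properties":{"motion":{"type":"array"},"force":{"type":"number"}},"required":["motion"]}

```bash
ls; mkdir -p pics; python3 - <<'E'
from plant import arm, imaging
import cv2
for n in ("scene","top"):
    im=imaging.get_image(n); cv2.imwrite(f"pics/{n}0.png",im["color"]); print(n,im["eye"],im["attitude"],im["K"],im["D"])
for t in ("long_dish","medium_dish","small_dish","tray","board","mat"):
    for n in ("scene","top"):
        print(t,n,[(d["xyz"],d["confidence"]) for d in imaging.find_in(n,t)][:2])
print(arm.get_state())
E
```

```text
pics
scene [  446.81144397 -1274.31871355   766.37468008] [ 1.0541131  -0.07278309 -0.09272892] [[465.9157981    0.         257.98209874]
 [  0.         465.9157981  191.07091146]
 [  0.           0.           1.        ]] [-0.02840018  0.          0.          0.          0.        ]
top [ 360.88825399 -173.92108264 1351.38172672] [ 0.19461708 -0.11290162 -1.04261552] [[396.63350478   0.         256.69718878]
 [  0.         396.63350478 193.50060217]
 [  0.           0.           1.        ]] [-0.10952796  0.          0.          0.          0.        ]
long_dish scene [([511.2, 272.1, 35.4], 0.55)]
long_dish top [([517.3, 305.2, 39.1], 0.9), ([509.5, -420.5, 1.8], 0.19)]
medium_dish scene [([570.8, 289.5, 85.1], 0.97)]
medium_dish top [([574.7, 300.1, 68.6], 0.84), ([511.8, -424.1, 0.2], 0.47)]
small_dish scene [([462.2, 288.8, 86.5], 0.76), ([711.3, 243.2, 46.0], 0.45)]
small_dish top [([467.4, 297.0, 83.6], 0.67), ([511.1, -422.4, 1.4], 0.25)]
tray scene [([504.2, 251.3, 5.9], 0.69)]
tray top [([452.9, 272.2, 2.7], 0.88)]
board scene [([508.0, -273.0, 22.9], 0.64)]
board top [([512.1, -255.3, 18.1], 0.79)]
mat scene [([517.9, -432.1, 6.9], 0.75)]
mat top [([508.5, -425.2, 5.3], 0.78)]
{'clock': 0.7, 'q': array([ 1.23802554e+00,  4.23052148e-01,  1.62987917e+00,  2.76754109e-05,
        1.08862831e+00, -1.90230732e-02]), 'qvel': array([-0.00193922,  0.00039407, -0.00153992, -0.00010356,  0.00010555,
        0.00027091]), 'effort': array([ 4.99844809e-04, -5.57193983e+01, -2.82090569e+01,  2.71514318e-04,
        8.24265117e-04,  2.43044786e-05]), 'eef_pos': array([192.87050691, 594.48771987, 231.35716425]), 'eef_rot': array([-4.90831886e-01, -3.10299421e+00, -5.78177914e-05]), 'ft_force': array([-0.96942166, -0.57252957,  0.67264915]), 'moment': array([-0.04125191,  0.00477006, -0.03170442]), 'finger_force': 0.0, 'grip_width': 0.9964807998615696}
```

View pics/scene0.png

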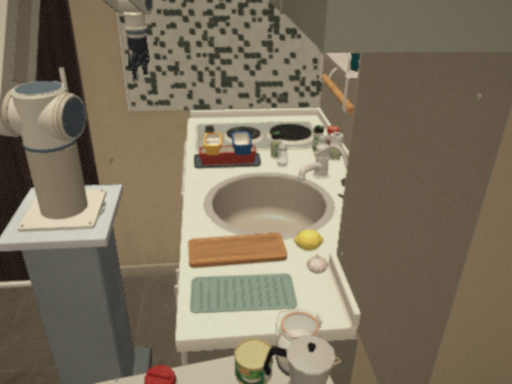

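View pics/top0.png

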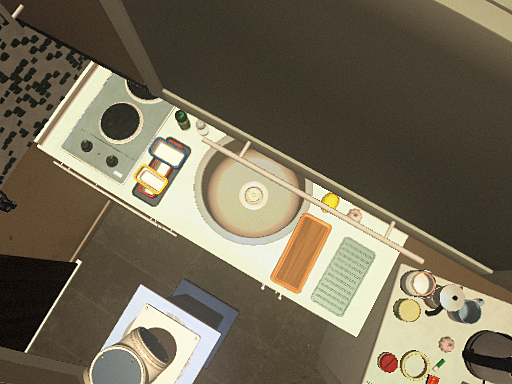

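The scene view shows the pile on the grey tray at about (228,150), blue nearer the wall (242,143) and yellow nearer the robot (212,145). The board is at (237,249) and the mat at (243,293). The top view agrees: pile at (160,170), board (302,252), mat (345,277).

Next I fit poses to the masks.

```bash
cat > h.py <<'E'
import numpy as np, cv2
from scipy.optimize import minimize
from scipy.spatial.transform import Rotation as R
from plant import arm, imaging
# levels: (length,width,z)
B={"long_dish":[(210,66,52),(210,66,30),(197,53,0)],
"medium_dish":[(124,70,44),(124,70,24),(111,59,0)],
"small_dish":[(112,64,44),(112,64,24),(94,45,0)],
"tray":[(250,108,14),(250,108,0)],"board":[(260,112,18),(260,112,0)],"mat":[(250,125,5),(250,125,0)]}
def proj(P,im):
    A=im["attitude"]; Rm=R.from_rotvec(A).as_matrix() if np.ndim(A)==1 else np.array(A)
    C=(P-im["eye"])@Rm*[1,-1,-1]
    return cv2.projectPoints(C,np.zeros(3),np.zeros(3),im["K"],np.array(im["D"]))[0][:,0]
def pts(n,x,y,z,a,r=8):
    L=[]
    for l,w,h in B[n]:
        for sx in(1,-1):
            for sy in(1,-1):
                for t in np.linspace(0,np.pi/2,4):
                    L.append([sx*(l/2-r+r*np.cos(t)),sy*(w/2-r+r*np.sin(t)),h])
    L=np.array(L);c,s=np.cos(a),np.sin(a)
    return np.c_[L[:,0]*c-L[:,1]*s+x,L[:,0]*s+L[:,1]*c+y,L[:,2]+z]
S=8
def hullmask(n,p,z,im):
    h=cv2.convexHull(((proj(pts(n,p[0],p[1],z,p[2]),im)+.5)*S*16-8).astype(np.int32).reshape(-1,1,2))
    m=np.zeros((384*S//2,512*S//2),np.uint8); h=(h/2).astype(np.int32)
    cv2.fillConvexPoly(m,h,1,shift=4); return cv2.resize(m*255,(512,384),interpolation=cv2.INTER_AREA)/255.
def view(cams): return {c:imaging.get_image(c) for c in cams}
def cut(c,n,ref=None):
    r=imaging.cut_out(c,n)
    return (r[0]["region"].astype(float),r[0]["confidence"]) if r else (None,0)
def fit(n,z,x0,ims,masks,hide={}):
    def f(p):
        e=0
        for c in masks:
            m=masks[c]; h=hullmask(n,p,z,ims[c])
            if c in hide: h=h*(1-hide[c]); m=m*(1-hide[c])
            e+=np.abs(h-m).sum()/m.sum()
        return e
    best=min((minimize(f,[x0[0],x0[1],x0[2]],method="Nelder-Mead",options=dict(initial_simplex=np.array(x0)+d*np.array([[0,0,0],[12,0,0],[0,12,0],[0,0,.15]]),xatol=.05,fatol=1e-4)) for d in (1,-1)),key=lambda r:r.fun)
    return best.x,best.fun
E
python3 - <<'E'
from h import *
cams=("scene","top"); ims=view(cams); M={}
for n in B:
    M[n]={}
    for c in cams:
        m,k=cut(c,n); print(n,c,k,None if m is None else (m.sum(),np.argwhere(m).mean(0)))
        if m is not None: M[n][c]=m
np.save("M.npy",M,allow_pickle=True)
x={"medium_dish":(57,(573,290,1.57)),"small_dish":(57,(465,290,1.57)),"board":(0,(510,-265,0)),"mat":(0,(510,-425,0))}
H={c:np.clip(M["medium_dish"][c]+M["small_dish"][c],0,1) for c in cams}
H2={c:np.clip(H[c]+M["long_dish"][c],0,1) for c in cams}
for n,(z,x0) in x.items():
    for cs in (cams,)+tuple((c,) for c in cams): print(n,cs,*fit(n,z,x0,ims,{c:M[n][c] for c in cs}))
for cs in (cams,)+tuple((c,) for c in cams):
    print("long",cs,*fit("long_dish",5,(510,290,0),ims,{c:M["long_dish"][c] for c in cs},H))
    print("tray",cs,*fit("tray",0,(510,290,0),ims,{c:M["tray"][c] for c in cs},H2))
E
```

```text
long_dish scene 0 None
long_dish top 0.84 (np.float64(374.0), array([172.5026738 , 158.78877005]))
medium_dish scene 0.57 (np.float64(400.0), array([142.7425, 241.1875]))
medium_dish top 0.71 (np.float64(796.0), array([152.74497487, 167.90829146]))
small_dish scene 0.61 (np.float64(327.0), array([143.5351682 , 212.56269113]))
small_dish top 0.7 (np.float64(605.0), array([179.22975207, 150.92396694]))
tray scene 0.77 (np.float64(412.0), array([163.52669903, 225.93446602]))
tray top 0.66 (np.float64(507.0), array([183.50295858, 159.10059172]))
board scene 0.56 (np.float64(2779.0), array([249.95933789, 236.56854984]))
board top 0.24 (np.float64(141.0), array([127.65957447, 202.08510638]))
mat scene 0.97 (np.float64(3715.0), array([292.64710633, 242.04899058]))
mat top 0.58 (np.float64(2741.0), array([276.37066764, 343.29989055]))Traceback (most recent call last):
  File "<stdin>", line 11, in <module>
KeyError: 'scene'
```

```bash
python3 - <<'E'
from h import *
cams=("scene","top"); ims=view(cams); M=np.load("M.npy",allow_pickle=True).item()
M["board"].pop("top")
for n,c in (("board","top"),("long_dish","scene")):
    for k in range(4):
        r=[d for d in imaging.cut_out(c,n) if d["confidence"]>.4]
        if r: M[n][c]=r[0]["region"].astype(float); print(n,c,r[0]["confidence"],M[n][c].sum(),np.argwhere(M[n][c]).mean(0)); break
np.save("M.npy",M,allow_pickle=True)
x={"medium_dish":(57,(573,290,1.57)),"small_dish":(57,(465,290,1.57)),"board":(0,(510,-265,0)),"mat":(0,(510,-425,0))}
H={c:np.clip(M["medium_dish"][c]+M["small_dish"][c],0,1) for c in cams}
H2={c:np.clip(H[c]+M["long_dish"].get(c,0),0,1) for c in cams}
def go(n,z,x0,hide={}):
    av=tuple(M[n])
    for cs in {av}|{(c,) for c in av}:
        p,e=fit(n,z,x0,ims,{c:M[n][c] for c in cs},hide); print(n,cs,p.round(3),round(e,3))
for n,(z,x0) in x.items(): go(n,z,x0)
go("long_dish",5,(510,290,0),H); go("tray",0,(510,290,0),H2)
E
```

```text
board top 0.81 2553.0 [252.34704269 300.81316099]
long_dish scene 0.65 750.0 [157.02666667 225.148     ]
medium_dish ('scene',) [569.186 297.441   1.543] 0.159
medium_dish ('top',) [571.891 291.509   1.564] 0.051
medium_dish ('scene', 'top') [571.306 291.584   1.558] 0.232
small_dish ('scene',) [468.302 289.267   1.529] 0.209
small_dish ('top',) [465.884 290.86    1.498] 0.127
small_dish ('scene', 'top') [466.479 290.213   1.527] 0.352
board ('scene',) [ 5.15660e+02 -2.56074e+02  1.80000e-02] 0.07
board ('top',) [ 5.15646e+02 -2.57617e+02  4.00000e-02] 0.041
board ('scene', 'top') [ 5.15430e+02 -2.57555e+02  4.00000e-02] 0.113
mat ('scene',) [ 5.16027e+02 -4.18921e+02 -2.80000e-02] 0.05
mat ('top',) [ 5.16744e+02 -4.21677e+02 -3.10000e-02] 0.033
mat ('scene', 'top') [ 5.16738e+02 -4.20756e+02 -3.00000e-02] 0.096
long_dish ('scene',) [5.18671e+02 2.96413e+02 4.40000e-02] 0.151
long_dish ('top',) [5.20745e+02 2.98816e+02 3.30000e-02] 0.176
long_dish ('top', 'scene') [5.20625e+02 2.99178e+02 4.70000e-02] 0.332
tray ('scene',) [ 5.16197e+02  3.03876e+02 -6.20000e-02] 0.176
tray ('top',) [5.17152e+02 3.06961e+02 3.10000e-02] 0.373
tray ('scene', 'top') [5.16621e+02 3.07282e+02 1.50000e-02] 0.599
```

Request:
{"api": "step_arm", "payload": {"motion": [{"delta_pos": [0.14, -0.13, 0.04], "spin": -0.11, "jaw": 1}, {"delta_pos": [0.28, -0.26, 0.08], "spin": -0.22, "jaw": 1}, {"delta_pos": [0.42, -0.4, 0.12], "spin": -0.33, "jaw": 1}, {"delta_pos": [0.56, -0.53, 0.16], "spin": -0.44, "jaw": 1}, {"delta_pos": [0.7, -0.67, 0.2], "spin": -0.53, "jaw": 1}], "force": 40}}

```text
clock: 2.22
eef_pos: [298.5, 493.4, 261.6]
eef_rot: [1.125, 2.933, 0.0]
ft_force: [0.1, 0.1, -0.0]
grip_width: 0.999
finger_force: 0.0
```

Request:
{"api": "step_arm", "payload": {"motion": [{"delta_pos": [0.14, -0.13, 0.04], "spin": -0.11, "jaw": 1}, {"delta_pos": [0.28, -0.26, 0.08], "spin": -0.22, "jaw": 1}, {"delta_pos": [0.42, -0.4, 0.12], "spin": -0.33, "jaw": 1}, {"delta_pos": [0.56, -0.53, 0.16], "spin": -0.44, "jaw": 1}, {"delta_pos": [0.7, -0.67, 0.2], "spin": -0.53, "jaw": 1}]}}

```text
clock: 2.85
eef_pos: [403.5, 392.8, 291.6]
eef_rot: [1.707, 2.637, 0.0]
ft_force: [-0.5, -0.2, -1.2]
grip_width: 1.002
finger_force: 0.0
```

Request:
{"api": "step_arm", "payload": {"motion": [{"delta_pos": [0.18, -0.17, 0], "spin": -0.14, "jaw": 1}, {"delta_pos": [0.36, -0.34, 0], "spin": -0.27, "jaw": 1}, {"delta_pos": [0.54, -0.5, 0], "spin": -0.4, "jaw": 1}, {"delta_pos": [0.72, -0.67, 0], "spin": -0.54, "jaw": 1}, {"delta_pos": [0.72, -0.67, 0], "spin": -0.54, "jaw": 1}]}}

```text
clock: 3.48
eef_pos: [512.3, 291.4, 291.3]
eef_rot: [2.224, 2.218, 0.0]
ft_force: [-0.5, -0.3, 0.8]
grip_width: 1.002
finger_force: 0.0
```

```bash
python3 - <<'E'
from h import *
im=imaging.get_image("wrist"); cv2.imwrite("pics/w1.png",im["color"]); print(im["eye"],im["attitude"])
for n in B: print(n,[(np.round(d["xyz"]),d["confidence"]) for d in imaging.find_in("wrist",n)][:2])
s=arm.get_state();print(s["clock"],s["eef_pos"],s["eef_rot"])
E
```

```text
[511.97075923 357.53853943 433.8897539 ] [-0.26451468  0.00061501 -0.00251268]
long_dish [(array([517., 295.,  33.]), 0.97)]
medium_dish [(array([576., 298.,  66.]), 0.94)]
small_dish [(array([461., 287.,  79.]), 0.67)]
tray [(array([498., 339.,  14.]), 0.82)]
board []
mat []
3.825 [510.25942223 293.70330112 291.38004155] [-2.21910498e+00 -2.22365734e+00 -5.65513394e-05]
```

View pics/w1.png

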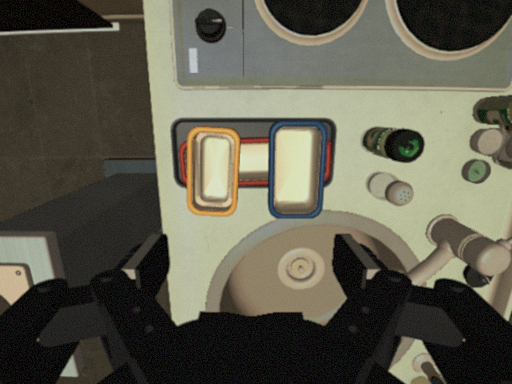

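The wrist view shows yellow at (213,170), blue at (297,170) and the red dish beneath, with the tray at (172–336, 119–190). Now fit using the wrist masks.

```bash
python3 - <<'E'
from h import *
c="wrist"; ims=view((c,)); M={}
for n in ("medium_dish","small_dish","long_dish","tray"):
    for k in range(4):
        m,q=cut(c,n)
        if q>.4: M[n]=m; print(n,q,m.sum()); break
H=np.clip(M["medium_dish"]+M["small_dish"],0,1)
for n,z,x0,h in (("medium_dish",57,(571,291,1.56),{}),("small_dish",57,(466,290,1.52),{}),("long_dish",5,(518,297,.03),{c:H}),("tray",0,(517,305,.01),{c:np.clip(H+M["long_dish"],0,1)})):
    print(n,*fit(n,z,x0,ims,{c:M[n]},h))
E
```

```text
medium_dish 0.86 5573.0
small_dish 0.57 4467.0
long_dish 0.75 1918.0
tray 0.82 2476.0
medium_dish [568.60285417 293.21475887   1.56929123] 0.04279597358412233
small_dish [464.78804547 291.81501793   1.51185086] 0.04930185192500999
long_dish [5.17806355e+02 2.99046588e+02 6.00857156e-02] 0.07836084842656409
tray [ 5.15761190e+02  3.04669514e+02 -1.22800785e-02] 0.13288885608614
```

Request:
{"api": "step_arm", "payload": {"motion": [{"delta_pos": [0.13, 0, -0.2], "spin": 0, "jaw": 1}, {"delta_pos": [0.27, 0, -0.4], "spin": 0, "jaw": 1}, {"delta_pos": [0.4, -0.01, -0.6], "spin": 0, "jaw": 1}, {"delta_pos": [0.4, -0.01, -0.75], "spin": 0, "jaw": 1}, {"delta_pos": [0.4, -0.01, -0.85], "spin": 0, "jaw": 1}]}}

```text
clock: 4.7
eef_pos: [570.6, 291.2, 162.4]
eef_rot: [-2.221, -2.221, 0.002]
ft_force: [-0.8, -0.3, -0.3]
grip_width: 1.0
finger_force: 0.0
```

Request:
{"api": "step_arm", "payload": {"motion": [{"delta_pos": [0, 0, -0.15], "spin": 0, "jaw": 1}, {"delta_pos": [0, 0, -0.3], "spin": 0, "jaw": 1}, {"delta_pos": [0, 0, -0.45], "spin": 0, "jaw": 1}, {"delta_pos": [0, 0, -0.6], "spin": 0, "jaw": 1}, {"delta_pos": [0, 0, -0.66], "spin": 0, "jaw": 1}]}}

```text
clock: 5.32
eef_pos: [570.2, 291.4, 63.9]
eef_rot: [-2.22, -2.222, 0.002]
ft_force: [-0.3, -1.0, 0.5]
grip_width: 0.999
finger_force: 0.0
```

Request:
{"api": "step_arm", "payload": {"motion": [{"delta_pos": [0, 0, 0], "spin": 0, "jaw": -1}, {"delta_pos": [0, 0, 0], "spin": 0, "jaw": -1}, {"delta_pos": [0, 0, 0], "spin": 0, "jaw": -1}, {"delta_pos": [0, 0, 0], "spin": 0, "jaw": -1}, {"delta_pos": [0, 0, 0], "spin": 0, "jaw": -1}], "force": 40}}

```text
clock: 5.95
eef_pos: [570.9, 291.5, 65.0]
eef_rot: [2.221, 2.222, 0.0]
ft_force: [0.1, -1.1, -1.3]
grip_width: 0.812
finger_force: 47.3
```

Request:
{"api": "step_arm", "payload": {"motion": [{"delta_pos": [0, 0, 0.1], "spin": 0, "jaw": -1}, {"delta_pos": [0, 0, 0.35], "spin": 0, "jaw": -1}, {"delta_pos": [-0.05, 0, 0.6], "spin": 0, "jaw": -1}, {"delta_pos": [-0.2, 0, 0.8], "spin": 0, "jaw": -1}, {"delta_pos": [-0.4, 0, 1], "spin": 0, "jaw": -1}]}}

```text
clock: 6.58
eef_pos: [510.8, 291.5, 217.0]
eef_rot: [2.221, 2.221, 0.003]
ft_force: [-0.3, 1.0, -2.8]
grip_width: 0.812
finger_force: 47.3
```

Request:
{"api": "step_arm", "payload": {"motion": [{"delta_pos": [-0.1, -0.15, 0], "spin": 0, "jaw": -1}, {"delta_pos": [-0.1, -0.35, 0], "spin": 0, "jaw": -1}, {"delta_pos": [-0.1, -0.55, 0], "spin": 0, "jaw": -1}, {"delta_pos": [-0.1, -0.78, 0], "spin": 0, "jaw": -1}, {"delta_pos": [-0.1, -1, 0], "spin": 0, "jaw": -1}]}}

```text
clock: 7.2
eef_pos: [495.9, 140.5, 216.0]
eef_rot: [2.22, 2.221, 0.002]
ft_force: [0.5, -1.8, -2.4]
grip_width: 0.813
finger_force: 47.3
```

Request:
{"api": "step_arm", "payload": {"motion": [{"delta_pos": [0, -0.2, 0], "spin": 0, "jaw": -1}, {"delta_pos": [0, -0.4, 0], "spin": 0, "jaw": -1}, {"delta_pos": [0, -0.6, 0], "spin": 0, "jaw": -1}, {"delta_pos": [0, -0.8, 0], "spin": 0, "jaw": -1}, {"delta_pos": [0, -1, 0], "spin": 0, "jaw": -1}]}}

```text
clock: 7.82
eef_pos: [496.0, -9.5, 216.0]
eef_rot: [2.22, 2.221, 0.002]
ft_force: [-0.1, -0.3, -3.2]
grip_width: 0.811
finger_force: 47.3
```

Request:
{"api": "step_arm", "payload": {"motion": [{"delta_pos": [0, -0.2, 0], "spin": 0, "jaw": -1}, {"delta_pos": [0, -0.4, 0], "spin": 0, "jaw": -1}, {"delta_pos": [0, -0.6, 0], "spin": 0, "jaw": -1}, {"delta_pos": [0, -0.8, 0], "spin": 0, "jaw": -1}, {"delta_pos": [0, -1, 0], "spin": 0, "jaw": -1}]}}

```text
clock: 8.45
eef_pos: [496.0, -159.6, 216.0]
eef_rot: [2.22, 2.221, 0.001]
ft_force: [-0.2, 0.5, -2.3]
grip_width: 0.816
finger_force: 47.3
```

Request:
{"api": "step_arm", "payload": {"motion": [{"delta_pos": [0, -0.2, 0], "spin": 0, "jaw": -1}, {"delta_pos": [0, -0.4, 0], "spin": 0, "jaw": -1}, {"delta_pos": [0, -0.6, 0], "spin": 0, "jaw": -1}, {"delta_pos": [0, -0.8, 0], "spin": 0, "jaw": -1}, {"delta_pos": [0, -1, 0], "spin": 0, "jaw": -1}]}}

```text
clock: 9.07
eef_pos: [495.9, -309.6, 215.9]
eef_rot: [2.22, 2.221, 0.0]
ft_force: [0.2, 0.7, -2.6]
grip_width: 0.812
finger_force: 47.3
```

Request:
{"api": "step_arm", "payload": {"motion": [{"delta_pos": [0.1, -0.2, 0], "spin": 0, "jaw": -1}, {"delta_pos": [0.2, -0.4, 0], "spin": 0, "jaw": -1}, {"delta_pos": [0.35, -0.58, 0], "spin": 0, "jaw": -1}, {"delta_pos": [0.5, -0.75, 0], "spin": -0.02, "jaw": -1}, {"delta_pos": [0.5, -0.75, 0], "spin": -0.04, "jaw": -1}]}}

```text
clock: 9.7
eef_pos: [572.0, -422.7, 215.6]
eef_rot: [2.256, 2.184, 0.0]
ft_force: [-0.6, -0.0, -3.5]
grip_width: 0.809
finger_force: 47.4
```

```bash
python3 - <<'E'
from h import *
s=arm.get_state();print(s["clock"],s["eef_pos"],s["eef_rot"],s["grip_width"],s["ft_force"])
im=imaging.get_image("wrist"); cv2.imwrite("pics/w2.png",im["color"])
E
```

```text
9.7 [ 571.95141937 -422.67480503  215.59836548] [2.25570596e+00 2.18368285e+00 2.74335288e-04] 0.8094254535096911 [-0.61564214 -0.04756701 -3.51706037]
```

View pics/w2.png

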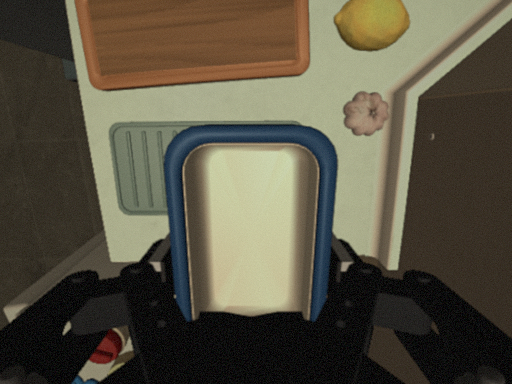

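The blue dish is held level, rim at (170–335,130–320), over the right part of the mat. Lowering.

Request:
{"api": "step_arm", "payload": {"motion": [{"delta_pos": [0, 0, -0.2], "spin": 0, "jaw": -1}, {"delta_pos": [0, 0, -0.4], "spin": 0, "jaw": -1}, {"delta_pos": [0, 0, -0.6], "spin": 0, "jaw": -1}, {"delta_pos": [0, 0, -0.8], "spin": 0, "jaw": -1}, {"delta_pos": [0, 0, -0.95], "spin": 0, "jaw": -1}]}}

```text
clock: 10.38
eef_pos: [570.1, -419.9, 71.5]
eef_rot: [-2.254, -2.186, 0.0]
ft_force: [-0.0, 0.1, -3.2]
grip_width: 0.814
finger_force: 47.4
```

Request:
{"api": "step_arm", "payload": {"motion": [{"delta_pos": [0, 0, -0.1], "spin": 0, "jaw": -1}, {"delta_pos": [0, 0, -0.2], "spin": 0, "jaw": -1}, {"delta_pos": [0, 0, -0.29], "spin": 0, "jaw": -1}, {"delta_pos": [0, 0, -0.35], "spin": 0, "jaw": -1}, {"delta_pos": [0, 0, -0.38], "spin": 0, "jaw": -1}]}}

```text
clock: 11.0
eef_pos: [570.8, -421.0, 14.8]
eef_rot: [-2.255, -2.186, 0.0]
ft_force: [-0.3, -0.3, -2.5]
grip_width: 0.816
finger_force: 47.4
```

Request:
{"api": "step_arm", "payload": {"motion": [{"delta_pos": [0, 0, -0.004], "spin": 0, "jaw": -1}, {"delta_pos": [0, 0, -0.008], "spin": 0, "jaw": -1}, {"delta_pos": [0, 0, -0.012], "spin": 0, "jaw": -1}, {"delta_pos": [0, 0, -0.016], "spin": 0, "jaw": -1}, {"delta_pos": [0, 0, -0.016], "spin": 0, "jaw": -1}]}}

```text
clock: 11.62
eef_pos: [571.0, -421.0, 13.0]
eef_rot: [2.255, 2.187, 0.0]
ft_force: [-0.5, 0.5, -2.0]
grip_width: 0.812
finger_force: 47.4
```

Request:
{"api": "step_arm", "payload": {"motion": [{"delta_pos": [0, 0, -0.003], "spin": 0, "jaw": -1}, {"delta_pos": [0, 0, -0.006], "spin": 0, "jaw": -1}, {"delta_pos": [0, 0, -0.008], "spin": 0, "jaw": -1}, {"delta_pos": [0, 0, -0.01], "spin": 0, "jaw": -1}, {"delta_pos": [0, 0, -0.01], "spin": 0, "jaw": -1}]}}

```text
clock: 12.25
eef_pos: [570.9, -421.1, 12.9]
eef_rot: [2.256, 2.187, -0.0]
ft_force: [-4.3, 3.8, 11.0]
grip_width: 0.815
finger_force: 48.9
```

Request:
{"api": "step_arm", "payload": {"motion": [{"delta_pos": [0, 0, 0.004], "spin": 0, "jaw": 1}, {"delta_pos": [0, 0, 0.006], "spin": 0, "jaw": 1}, {"delta_pos": [0, 0, 0.006], "spin": 0, "jaw": 1}, {"delta_pos": [0, 0, 0.1], "spin": 0, "jaw": 1}, {"delta_pos": [0, 0, 0.3], "spin": 0, "jaw": 1}]}}

```text
clock: 12.88
eef_pos: [570.1, -420.4, 56.1]
eef_rot: [-2.254, -2.185, 0.001]
ft_force: [0.2, -0.2, -0.6]
grip_width: 0.995
finger_force: 0.0
```

Request:
{"api": "step_arm", "payload": {"motion": [{"delta_pos": [0, 0, 0.2], "spin": 0, "jaw": 1}, {"delta_pos": [0, 0, 0.4], "spin": 0, "jaw": 1}, {"delta_pos": [-0.1, 0.1, 0.6], "spin": 0, "jaw": 1}, {"delta_pos": [-0.25, 0.3, 0.8], "spin": 0, "jaw": 1}, {"delta_pos": [-0.4, 0.5, 1], "spin": 0, "jaw": 1}]}}

```text
clock: 13.5
eef_pos: [510.3, -345.4, 208.2]
eef_rot: [2.255, 2.186, 0.0]
ft_force: [0.3, -0.3, -0.4]
grip_width: 1.0
finger_force: 0.0
```

Request:
{"api": "step_arm", "payload": {"motion": [{"delta_pos": [0, 0.2, 0], "spin": 0, "jaw": 1}, {"delta_pos": [0, 0.4, 0], "spin": 0, "jaw": 1}, {"delta_pos": [0, 0.6, 0], "spin": 0, "jaw": 1}, {"delta_pos": [0, 0.8, 0], "spin": 0, "jaw": 1}, {"delta_pos": [0, 1, 0], "spin": 0, "jaw": 1}]}}

```text
clock: 14.12
eef_pos: [511.0, -195.2, 207.5]
eef_rot: [2.255, 2.186, 0.001]
ft_force: [-0.8, 0.3, 0.3]
grip_width: 1.002
finger_force: 0.0
```

Request:
{"api": "step_arm", "payload": {"motion": [{"delta_pos": [0, 0.2, 0], "spin": 0, "jaw": 1}, {"delta_pos": [0, 0.4, 0], "spin": 0, "jaw": 1}, {"delta_pos": [0, 0.6, 0], "spin": 0, "jaw": 1}, {"delta_pos": [0, 0.8, 0], "spin": 0, "jaw": 1}, {"delta_pos": [0, 1, 0], "spin": 0, "jaw": 1}]}}

```text
clock: 14.75
eef_pos: [511.1, -45.1, 207.4]
eef_rot: [2.255, 2.186, 0.001]
ft_force: [0.9, -1.0, 1.4]
grip_width: 1.001
finger_force: 0.0
```

Request:
{"api": "step_arm", "payload": {"motion": [{"delta_pos": [0, 0.2, 0], "spin": 0, "jaw": 1}, {"delta_pos": [0, 0.4, 0], "spin": 0, "jaw": 1}, {"delta_pos": [0, 0.6, 0], "spin": 0, "jaw": 1}, {"delta_pos": [0, 0.8, 0], "spin": 0, "jaw": 1}, {"delta_pos": [0, 1, 0], "spin": 0, "jaw": 1}]}}

```text
clock: 15.38
eef_pos: [511.0, 105.0, 207.4]
eef_rot: [2.255, 2.186, 0.002]
ft_force: [1.0, -1.2, 0.8]
grip_width: 1.0
finger_force: 0.0
```

Request:
{"api": "step_arm", "payload": {"motion": [{"delta_pos": [0, 0.2, 0], "spin": 0, "jaw": 1}, {"delta_pos": [0, 0.4, 0], "spin": 0, "jaw": 1}, {"delta_pos": [0, 0.6, 0], "spin": 0, "jaw": 1}, {"delta_pos": [0, 0.8, 0], "spin": 0, "jaw": 1}, {"delta_pos": [0, 1, 0], "spin": 0, "jaw": 1}]}}

```text
clock: 16.0
eef_pos: [511.0, 255.1, 207.5]
eef_rot: [2.255, 2.186, 0.002]
ft_force: [-0.8, -0.4, 0.1]
grip_width: 0.998
finger_force: 0.0
```

```bash
python3 - <<'E'
from h import *
s=arm.get_state();print(s["clock"],s["eef_pos"],s["eef_rot"],s["grip_width"],s["ft_force"])
E
```

```text
16.0 [511.00047247 255.09443357 207.47827913] [2.25520838e+00 2.18648763e+00 1.96184134e-03] 0.9978294490289054 [-0.81493517 -0.39604246  0.06873572]
```

Request:
{"api": "step_arm", "payload": {"motion": [{"delta_pos": [-0.1, 0.08, 0], "spin": 0, "jaw": 1}, {"delta_pos": [-0.2, 0.16, -0.05], "spin": -0.03, "jaw": 1}, {"delta_pos": [-0.3, 0.24, -0.15], "spin": -0.03, "jaw": 1}, {"delta_pos": [-0.3, 0.24, -0.3], "spin": -0.03, "jaw": 1}, {"delta_pos": [-0.3, 0.24, -0.45], "spin": -0.03, "jaw": 1}]}}

```text
clock: 16.62
eef_pos: [464.8, 289.9, 138.1]
eef_rot: [-2.28, -2.161, 0.0]
ft_force: [-1.0, 0.4, 0.4]
grip_width: 1.0
finger_force: 0.0
```

```bash
python3 - <<'E'
from h import *
cs=("top","wrist");ims=view(cs);M={}
for c in cs:
    for k in range(3):
        m,q=cut(c,"small_dish")
        if q>.4: M[c]=m; print(c,q,m.sum(),*fit("small_dish",57,(465,291,1.51),ims,{c:m})); break
s=arm.get_state();print(s["clock"],s["eef_pos"],s["eef_rot"])
E
```

```text
top 0.68 501.0 [466.46101551 286.93796286   1.48811129] 0.3670854369691989
wrist 0.7 13853.0 [464.38047112 291.51505571   1.50120976] 0.054780234478834476
16.825 [465.30253488 289.70423821 138.74911404] [-2.28090810e+00 -2.16001651e+00  1.80272848e-03]
```

Request:
{"api": "step_arm", "payload": {"motion": [{"delta_pos": [0, 0.01, -0.12], "spin": -0.01, "jaw": 1}, {"delta_pos": [0, 0.01, -0.24], "spin": -0.01, "jaw": 1}, {"delta_pos": [0, 0.01, -0.36], "spin": -0.01, "jaw": 1}, {"delta_pos": [0, 0.01, -0.46], "spin": -0.01, "jaw": 1}, {"delta_pos": [0, 0.01, -0.49], "spin": -0.01, "jaw": 1}]}}

```text
clock: 17.45
eef_pos: [465.2, 291.0, 63.9]
eef_rot: [-2.289, -2.151, 0.004]
ft_force: [0.5, 0.1, -0.1]
grip_width: 1.004
finger_force: 0.0
```

Request:
{"api": "step_arm", "payload": {"motion": [{"delta_pos": [0, 0, 0], "spin": 0, "jaw": -1}, {"delta_pos": [0, 0, 0], "spin": 0, "jaw": -1}, {"delta_pos": [0, 0, 0], "spin": 0, "jaw": -1}, {"delta_pos": [0, 0, 0], "spin": 0, "jaw": -1}, {"delta_pos": [0, 0, 0], "spin": 0, "jaw": -1}], "force": 40}}

```text
clock: 18.08
eef_pos: [466.0, 291.5, 65.7]
eef_rot: [2.29, 2.151, 0.001]
ft_force: [-0.1, -0.1, 0.5]
grip_width: 0.745
finger_force: 44.7
```

Request:
{"api": "step_arm", "payload": {"motion": [{"delta_pos": [0, 0, 0.1], "spin": 0, "jaw": -1}, {"delta_pos": [0, 0, 0.35], "spin": 0, "jaw": -1}, {"delta_pos": [0, 0, 0.6], "spin": 0, "jaw": -1}, {"delta_pos": [0, 0, 0.8], "spin": 0, "jaw": -1}, {"delta_pos": [0, 0, 1], "spin": 0, "jaw": -1}]}}

```text
clock: 18.7
eef_pos: [465.8, 291.4, 217.5]
eef_rot: [2.29, 2.151, 0.002]
ft_force: [-0.1, 0.5, -1.4]
grip_width: 0.744
finger_force: 45.0
```

Request:
{"api": "step_arm", "payload": {"motion": [{"delta_pos": [0, -0.15, 0], "spin": 0, "jaw": -1}, {"delta_pos": [0, -0.35, 0], "spin": 0, "jaw": -1}, {"delta_pos": [0, -0.55, 0], "spin": 0, "jaw": -1}, {"delta_pos": [0, -0.78, 0], "spin": 0, "jaw": -1}, {"delta_pos": [0, -1, 0], "spin": 0, "jaw": -1}]}}

```text
clock: 19.32
eef_pos: [464.5, 139.1, 214.4]
eef_rot: [-2.289, -2.15, 0.003]
ft_force: [0.1, -1.1, -1.8]
grip_width: 0.747
finger_force: 45.1
```

Request:
{"api": "step_arm", "payload": {"motion": [{"delta_pos": [0, -0.2, 0], "spin": 0, "jaw": -1}, {"delta_pos": [0, -0.4, 0], "spin": 0, "jaw": -1}, {"delta_pos": [0, -0.6, 0], "spin": 0, "jaw": -1}, {"delta_pos": [0, -0.8, 0], "spin": 0, "jaw": -1}, {"delta_pos": [0, -1, 0], "spin": 0, "jaw": -1}]}}

```text
clock: 19.95
eef_pos: [464.2, -10.3, 214.5]
eef_rot: [-2.289, -2.15, 0.003]
ft_force: [0.6, 0.5, -2.4]
grip_width: 0.747
finger_force: 45.1
```

Request:
{"api": "step_arm", "payload": {"motion": [{"delta_pos": [0, -0.2, 0], "spin": 0, "jaw": -1}, {"delta_pos": [0, -0.4, 0], "spin": 0, "jaw": -1}, {"delta_pos": [0, -0.6, 0], "spin": 0, "jaw": -1}, {"delta_pos": [0, -0.8, 0], "spin": 0, "jaw": -1}, {"delta_pos": [0, -1, 0], "spin": 0, "jaw": -1}]}}

```text
clock: 20.58
eef_pos: [464.0, -159.9, 214.4]
eef_rot: [-2.289, -2.149, 0.002]
ft_force: [0.2, 0.3, -1.7]
grip_width: 0.741
finger_force: 45.1
```

Request:
{"api": "step_arm", "payload": {"motion": [{"delta_pos": [0, -0.2, 0], "spin": 0, "jaw": -1}, {"delta_pos": [0, -0.4, 0], "spin": 0, "jaw": -1}, {"delta_pos": [0, -0.6, 0], "spin": 0, "jaw": -1}, {"delta_pos": [0, -0.8, 0], "spin": 0, "jaw": -1}, {"delta_pos": [0, -1, 0], "spin": 0, "jaw": -1}]}}

```text
clock: 21.2
eef_pos: [463.9, -309.5, 214.3]
eef_rot: [-2.289, -2.149, 0.001]
ft_force: [-0.7, -0.3, -0.8]
grip_width: 0.744
finger_force: 45.1
```

Request:
{"api": "step_arm", "payload": {"motion": [{"delta_pos": [0, -0.2, 0], "spin": 0, "jaw": -1}, {"delta_pos": [-0.03, -0.4, 0], "spin": 0.02, "jaw": -1}, {"delta_pos": [-0.03, -0.6, 0], "spin": 0.04, "jaw": -1}, {"delta_pos": [-0.03, -0.74, 0], "spin": 0.04, "jaw": -1}, {"delta_pos": [-0.03, -0.74, 0], "spin": 0.04, "jaw": -1}]}}

```text
clock: 21.82
eef_pos: [460.3, -420.6, 214.6]
eef_rot: [-2.257, -2.184, 0.0]
ft_force: [0.1, 0.6, -2.2]
grip_width: 0.744
finger_force: 45.1
```

Request:
{"api": "step_arm", "payload": {"motion": [{"delta_pos": [0, 0, -0.2], "spin": 0, "jaw": -1}, {"delta_pos": [0, 0, -0.4], "spin": 0, "jaw": -1}, {"delta_pos": [0, 0, -0.6], "spin": 0, "jaw": -1}, {"delta_pos": [0, 0, -0.8], "spin": 0, "jaw": -1}, {"delta_pos": [0, 0, -0.95], "spin": 0, "jaw": -1}]}}

```text
clock: 22.45
eef_pos: [460.6, -417.9, 71.3]
eef_rot: [-2.253, -2.185, -0.0]
ft_force: [0.1, 0.3, -2.7]
grip_width: 0.744
finger_force: 45.1
```

Request:
{"api": "step_arm", "payload": {"motion": [{"delta_pos": [0, 0, -0.1], "spin": 0, "jaw": -1}, {"delta_pos": [0, 0, -0.2], "spin": 0, "jaw": -1}, {"delta_pos": [0, 0, -0.29], "spin": 0, "jaw": -1}, {"delta_pos": [0, 0, -0.35], "spin": 0, "jaw": -1}, {"delta_pos": [0, 0, -0.38], "spin": 0, "jaw": -1}]}}

```text
clock: 23.08
eef_pos: [461.3, -419.5, 15.5]
eef_rot: [-2.256, -2.186, 0.0]
ft_force: [0.1, 0.1, -2.3]
grip_width: 0.749
finger_force: 45.1
```

Request:
{"api": "step_arm", "payload": {"motion": [{"delta_pos": [0, 0, -0.004], "spin": 0, "jaw": -1}, {"delta_pos": [0, 0, -0.008], "spin": 0, "jaw": -1}, {"delta_pos": [0, 0, -0.012], "spin": 0, "jaw": -1}, {"delta_pos": [0, 0, -0.015], "spin": 0, "jaw": -1}, {"delta_pos": [0, 0, -0.015], "spin": 0, "jaw": -1}]}}

```text
clock: 23.7
eef_pos: [461.4, -419.5, 13.7]
eef_rot: [2.256, 2.187, -0.0]
ft_force: [0.2, -0.7, -2.2]
grip_width: 0.741
finger_force: 45.1
```

Request:
{"api": "step_arm", "payload": {"motion": [{"delta_pos": [0, 0, -0.002], "spin": 0, "jaw": -1}, {"delta_pos": [0, 0, -0.004], "spin": 0, "jaw": -1}, {"delta_pos": [0, 0, -0.006], "spin": 0, "jaw": -1}, {"delta_pos": [0, 0, -0.008], "spin": 0, "jaw": -1}, {"delta_pos": [0, 0, -0.008], "spin": 0, "jaw": -1}]}}

```text
clock: 24.32
eef_pos: [461.4, -419.6, 13.7]
eef_rot: [2.256, 2.187, -0.0]
ft_force: [-2.9, 2.3, 10.3]
grip_width: 0.744
finger_force: 46.5
```

Request:
{"api": "step_arm", "payload": {"motion": [{"delta_pos": [0, 0, 0.004], "spin": 0, "jaw": 1}, {"delta_pos": [0, 0, 0.006], "spin": 0, "jaw": 1}, {"delta_pos": [0, 0, 0.006], "spin": 0, "jaw": 1}, {"delta_pos": [0, 0, 0.1], "spin": 0, "jaw": 1}, {"delta_pos": [0, 0, 0.3], "spin": 0, "jaw": 1}]}}

```text
clock: 24.95
eef_pos: [460.7, -418.9, 57.4]
eef_rot: [-2.254, -2.185, 0.0]
ft_force: [1.2, -0.4, 0.5]
grip_width: 0.999
finger_force: 0.0
```

Request:
{"api": "step_arm", "payload": {"motion": [{"delta_pos": [0, 0, 0.2], "spin": 0, "jaw": 1}, {"delta_pos": [0.05, 0.1, 0.4], "spin": 0.1, "jaw": 1}, {"delta_pos": [0.15, 0.3, 0.6], "spin": 0.2, "jaw": 1}, {"delta_pos": [0.3, 0.53, 0.8], "spin": 0.3, "jaw": 1}, {"delta_pos": [0.38, 0.78, 1], "spin": 0.42, "jaw": 1}]}}

```text
clock: 25.58
eef_pos: [519.3, -301.7, 209.6]
eef_rot: [1.862, 2.529, 0.0]
ft_force: [0.4, -0.5, 0.0]
grip_width: 1.0
finger_force: 0.0
```

Request:
{"api": "step_arm", "payload": {"motion": [{"delta_pos": [0, 0.2, 0], "spin": 0.08, "jaw": 1}, {"delta_pos": [0, 0.4, 0], "spin": 0.16, "jaw": 1}, {"delta_pos": [0, 0.6, 0], "spin": 0.24, "jaw": 1}, {"delta_pos": [0, 0.8, 0], "spin": 0.32, "jaw": 1}, {"delta_pos": [0, 1, 0], "spin": 0.42, "jaw": 1}]}}

```text
clock: 26.2
eef_pos: [518.4, -151.6, 208.4]
eef_rot: [1.422, 2.8, 0.0]
ft_force: [0.8, 1.2, -0.2]
grip_width: 1.0
finger_force: 0.0
```

Request:
{"api": "step_arm", "payload": {"motion": [{"delta_pos": [0, 0.2, 0], "spin": 0.08, "jaw": 1}, {"delta_pos": [0, 0.4, 0], "spin": 0.16, "jaw": 1}, {"delta_pos": [0, 0.6, 0], "spin": 0.24, "jaw": 1}, {"delta_pos": [0, 0.8, 0], "spin": 0.32, "jaw": 1}, {"delta_pos": [0, 1, 0], "spin": 0.42, "jaw": 1}]}}

```text
clock: 26.82
eef_pos: [518.4, -1.5, 208.4]
eef_rot: [0.943, 2.996, 0.0]
ft_force: [0.8, -0.9, -0.3]
grip_width: 0.999
finger_force: 0.0
```

Request:
{"api": "step_arm", "payload": {"motion": [{"delta_pos": [0, 0.2, 0.08], "spin": 0.08, "jaw": 1}, {"delta_pos": [0, 0.4, 0.16], "spin": 0.16, "jaw": 1}, {"delta_pos": [0, 0.6, 0.24], "spin": 0.24, "jaw": 1}, {"delta_pos": [0, 0.8, 0.32], "spin": 0.32, "jaw": 1}, {"delta_pos": [0, 1, 0.4], "spin": 0.42, "jaw": 1}]}}

```text
clock: 27.45
eef_pos: [518.2, 148.4, 268.8]
eef_rot: [0.438, 3.11, 0.001]
ft_force: [0.3, -0.2, -0.2]
grip_width: 0.999
finger_force: 0.0
```

Request:
{"api": "step_arm", "payload": {"motion": [{"delta_pos": [0, 0.2, 0], "spin": 0.08, "jaw": 1}, {"delta_pos": [0, 0.4, 0], "spin": 0.16, "jaw": 1}, {"delta_pos": [0, 0.6, 0], "spin": 0.24, "jaw": 1}, {"delta_pos": [0, 0.8, 0], "spin": 0.32, "jaw": 1}, {"delta_pos": [0, 1, 0], "spin": 0.42, "jaw": 1}]}}

```text
clock: 28.08
eef_pos: [518.2, 298.4, 268.4]
eef_rot: [-0.079, 3.14, 0.0]
ft_force: [0.2, -0.7, 0.6]
grip_width: 0.999
finger_force: 0.0
```

```bash
python3 - <<'E'
from h import *
cs=("scene","top","wrist");ims=view(cs)
cv2.imwrite("pics/w3.png",np.hstack([ims["wrist"]["color"]]));cv2.imwrite("pics/s3.png",ims["scene"]["color"])
ML={};MT={}
for c in cs:
    for n,M in (("long_dish",ML),("tray",MT)):
        for k in range(3):
            m,q=cut(c,n)
            if q>.4: M[c]=m; print(c,n,q,m.sum()); break
for c in ML: print("long",c,*fit("long_dish",5,(518,298,.05),ims,{c:ML[c]}))
print(*fit("long_dish",5,(518,298,.05),ims,ML))
H={c:ML[c] for c in ML}
for c in MT: print("tray",c,*fit("tray",0,(516,305,.0),ims,{c:MT[c]},H))
print(*fit("tray",0,(516,305,0),ims,MT,H))
for n,x0 in (("medium_dish",(571,-421,1.54)),("small_dish",(461,-420,1.54))):
  for c in ("scene","top"):
    m,q=cut(c,n)
    if q>.4: print(n,c,*fit(n,5,x0,ims,{c:m}))
s=arm.get_state();print(s["clock"],s["eef_pos"],s["eef_rot"])
E
```

```text
scene long_dish 0.88 1049.0
scene tray 0.67 302.0
top long_dish 0.62 1282.0
top tray 0.81 801.0
wrist long_dish 0.79 7992.0
wrist tray 0.89 4319.0
long scene [5.20412068e+02 2.97810969e+02 7.77691120e-02] 0.07786687601637413
long top [5.20220934e+02 2.98922728e+02 1.39444568e-02] 0.04339114741060231
long wrist [5.17636817e+02 2.99134090e+02 2.76280208e-02] 0.022842940980195882
[5.18957513e+02 2.99103350e+02 2.63036848e-02] 0.1639289471481678
tray scene [5.17330631e+02 3.12284358e+02 3.62613653e-02] 0.37380339341123653
tray top [ 5.18950051e+02  3.06092570e+02 -7.79663130e-03] 0.16319912188794095
tray wrist [5.16964046e+02 3.04756312e+02 8.78707045e-04] 0.11671295524819937
[5.17701637e+02 3.06076306e+02 5.54981855e-04] 0.736472713162794
medium_dish scene [ 571.04598845 -415.99565949    1.52753579] 0.09124451042246552
medium_dish top [ 571.91999178 -421.80496167    1.53777   ] 0.08538707518405592
small_dish scene [ 463.31539123 -415.74012753    1.52399797] 0.089308662432109
small_dish top [ 462.61008319 -418.7239986     1.55236848] 0.0943046667251103
28.725 [518.5125051  297.07714815 267.54230582] [-7.34362401e-02  3.14068017e+00 -9.06883507e-06]
```

View pics/w3.png

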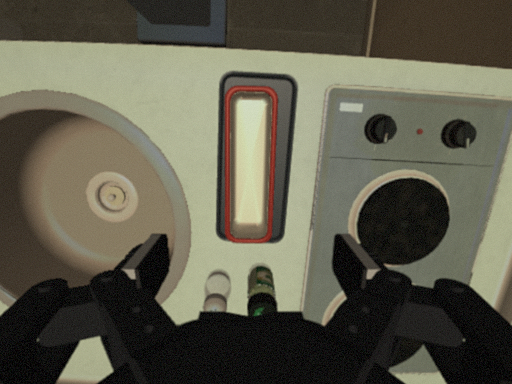

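The wrist view shows the bare red dish at (252,165), with the tray at (218–297, 73–242). Salt (217,285) and spice (262,285) sit beyond it. Grasp the red dish.

Request:
{"api": "step_arm", "payload": {"motion": [{"delta_pos": [0, 0.01, -0.2], "spin": -0.03, "jaw": 1}, {"delta_pos": [0, 0.01, -0.4], "spin": -0.03, "jaw": 1}, {"delta_pos": [0, 0.01, -0.6], "spin": -0.03, "jaw": 1}, {"delta_pos": [0, 0.01, -0.8], "spin": -0.03, "jaw": 1}, {"delta_pos": [0, 0.01, -1], "spin": -0.03, "jaw": 1}]}}

```text
clock: 29.35
eef_pos: [518.5, 298.9, 116.6]
eef_rot: [-0.037, 3.141, 0.0]
ft_force: [0.7, -0.2, -0.3]
grip_width: 0.999
finger_force: 0.0
```

Request:
{"api": "step_arm", "payload": {"motion": [{"delta_pos": [0, 0, -0.15], "spin": 0, "jaw": 1}, {"delta_pos": [0, 0, -0.3], "spin": 0, "jaw": 1}, {"delta_pos": [0, 0, -0.45], "spin": 0, "jaw": 1}, {"delta_pos": [0, 0, -0.58], "spin": 0, "jaw": 1}, {"delta_pos": [0, 0, -0.66], "spin": 0, "jaw": 1}]}}

```text
clock: 29.98
eef_pos: [518.1, 298.7, 17.4]
eef_rot: [0.037, -3.141, 0.001]
ft_force: [0.2, 0.2, -0.7]
grip_width: 1.003
finger_force: 0.0
```

Request:
{"api": "step_arm", "payload": {"motion": [{"delta_pos": [0, 0, 0], "spin": 0, "jaw": -1}, {"delta_pos": [0, 0, 0], "spin": 0, "jaw": -1}, {"delta_pos": [0, 0, 0], "spin": 0, "jaw": -1}, {"delta_pos": [0, 0, 0], "spin": 0, "jaw": -1}, {"delta_pos": [0, 0, 0], "spin": 0, "jaw": -1}], "force": 60}}

```text
clock: 30.6
eef_pos: [518.4, 299.0, 18.6]
eef_rot: [-0.038, 3.141, 0.0]
ft_force: [-0.6, 0.0, -4.0]
grip_width: 0.764
finger_force: 68.4
```

Request:
{"api": "step_arm", "payload": {"motion": [{"delta_pos": [0, 0, 0.05], "spin": 0, "jaw": -1}, {"delta_pos": [0, 0, 0.2], "spin": 0, "jaw": -1}, {"delta_pos": [0, 0, 0.4], "spin": 0, "jaw": -1}, {"delta_pos": [0, 0, 0.6], "spin": 0, "jaw": -1}, {"delta_pos": [0, 0, 0.8], "spin": 0, "jaw": -1}]}}

```text
clock: 31.22
eef_pos: [518.3, 298.9, 139.9]
eef_rot: [-0.038, 3.141, 0.0]
ft_force: [0.4, -0.2, -5.0]
grip_width: 0.768
finger_force: 68.2
```

Request:
{"api": "step_arm", "payload": {"motion": [{"delta_pos": [0, -0.1, 0.1], "spin": 0, "jaw": -1}, {"delta_pos": [0, -0.3, 0.2], "spin": 0, "jaw": -1}, {"delta_pos": [0, -0.5, 0.3], "spin": 0, "jaw": -1}, {"delta_pos": [0, -0.7, 0.4], "spin": 0, "jaw": -1}, {"delta_pos": [0, -0.93, 0.5], "spin": 0, "jaw": -1}]}}

```text
clock: 31.85
eef_pos: [517.5, 157.6, 213.5]
eef_rot: [0.038, -3.14, 0.001]
ft_force: [-0.3, 0.3, -4.1]
grip_width: 0.762
finger_force: 68.6
```

Request:
{"api": "step_arm", "payload": {"motion": [{"delta_pos": [0, -0.2, 0], "spin": 0, "jaw": -1}, {"delta_pos": [0, -0.4, 0], "spin": 0, "jaw": -1}, {"delta_pos": [0, -0.6, 0], "spin": 0, "jaw": -1}, {"delta_pos": [0, -0.8, 0], "spin": 0, "jaw": -1}, {"delta_pos": [0, -1, 0], "spin": 0, "jaw": -1}]}}

```text
clock: 32.48
eef_pos: [517.2, 7.7, 213.0]
eef_rot: [0.037, -3.14, 0.0]
ft_force: [0.5, -0.2, -4.1]
grip_width: 0.76
finger_force: 68.7
```

Request:
{"api": "step_arm", "payload": {"motion": [{"delta_pos": [0, -0.2, 0], "spin": 0, "jaw": -1}, {"delta_pos": [0, -0.4, 0], "spin": 0, "jaw": -1}, {"delta_pos": [0, -0.6, 0], "spin": 0, "jaw": -1}, {"delta_pos": [0, -0.8, 0], "spin": 0, "jaw": -1}, {"delta_pos": [0, -1, 0], "spin": 0, "jaw": -1}]}}

```text
clock: 33.1
eef_pos: [517.0, -142.0, 213.0]
eef_rot: [0.037, -3.14, -0.0]
ft_force: [0.3, -0.8, -4.5]
grip_width: 0.766
finger_force: 68.7
```

Request:
{"api": "step_arm", "payload": {"motion": [{"delta_pos": [0, -0.2, 0], "spin": 0, "jaw": -1}, {"delta_pos": [-0.02, -0.4, 0], "spin": 0.01, "jaw": -1}, {"delta_pos": [-0.02, -0.6, 0], "spin": 0.01, "jaw": -1}, {"delta_pos": [-0.02, -0.77, 0], "spin": 0.01, "jaw": -1}, {"delta_pos": [-0.02, -0.77, 0], "spin": 0.01, "jaw": -1}]}}

```text
clock: 33.72
eef_pos: [514.1, -257.9, 212.9]
eef_rot: [0.046, -3.14, -0.0]
ft_force: [-0.3, 0.5, -4.0]
grip_width: 0.768
finger_force: 68.6
```

```bash
python3 - <<'E'
from h import *
cs=("scene","top","wrist");ims=view(cs)
cv2.imwrite("pics/w4.png",ims["wrist"]["color"])
MB={};MT={}
for c in cs:
    m,q=cut(c,"board"); d,r=cut(c,"long_dish"); print(c,q,r)
    if q>.3 and r>.3:
        hide=cv2.dilate(d,np.ones((5,5)))
        if c=="wrist": hide[200:]=1
        print("board",c,*fit("board",0,(515.5,-257.5,.03),ims,{c:m},{c:hide}))
    t,q=cut(c,"tray")
    if q>.4: MT[c]=t;print("tray",c,*fit("tray",0,(517,305,0),ims,{c:t}))
s=arm.get_state();print(s["clock"],s["eef_pos"],s["eef_rot"],s["grip_width"])
E
```

```text
scene 0.75 0.95
board scene [ 5.13945403e+02 -2.55337431e+02  3.17102555e-02] 0.11288557433476014
tray scene [5.15911002e+02 3.31941324e+02 4.67897807e-02] 0.763718910382945
top 0.48 0.56
board top [ 6.45041878e+02 -2.24870940e+02 -8.36709916e-02] 74.281045751634
tray top [ 5.19298907e+02  3.05510363e+02 -8.89778497e-03] 0.05025629658363581
wrist 0 0.71
34.325 [ 515.45824455 -255.76374448  213.5078659 ] [-5.05744837e-02  3.14115936e+00  2.63697022e-05] 0.7669150087547004
```

View pics/w4.png

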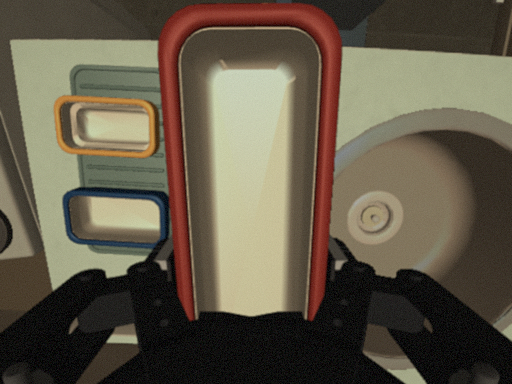

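The wrist view shows the red dish held, rim at (160–342,5–320), with the yellow (107,127) and blue (117,217) dishes both standing on the mat. Lowering onto the board.

Request:
{"api": "step_arm", "payload": {"motion": [{"delta_pos": [0, -0.008, -0.2], "spin": 0, "jaw": -1}, {"delta_pos": [0, -0.008, -0.4], "spin": 0, "jaw": -1}, {"delta_pos": [0, -0.008, -0.6], "spin": 0, "jaw": -1}, {"delta_pos": [0, -0.008, -0.8], "spin": 0, "jaw": -1}, {"delta_pos": [0, -0.008, -0.95], "spin": 0, "jaw": -1}]}}

```text
clock: 34.95
eef_pos: [515.2, -257.0, 69.7]
eef_rot: [0.05, -3.14, -0.001]
ft_force: [0.3, 0.3, -4.1]
grip_width: 0.765
finger_force: 68.7
```

Request:
{"api": "step_arm", "payload": {"motion": [{"delta_pos": [0, 0, -0.1], "spin": 0, "jaw": -1}, {"delta_pos": [0, 0, -0.16], "spin": 0, "jaw": -1}, {"delta_pos": [0, 0, -0.2], "spin": 0, "jaw": -1}, {"delta_pos": [0, 0, -0.23], "spin": 0, "jaw": -1}, {"delta_pos": [0, 0, -0.245], "spin": 0, "jaw": -1}]}}

```text
clock: 35.58
eef_pos: [515.6, -257.4, 34.4]
eef_rot: [-0.05, 3.141, -0.0]
ft_force: [-0.5, 0.1, -4.4]
grip_width: 0.76
finger_force: 68.6
```

Request:
{"api": "step_arm", "payload": {"motion": [{"delta_pos": [0, 0, -0.004], "spin": 0, "jaw": -1}, {"delta_pos": [0, 0, -0.007], "spin": 0, "jaw": -1}, {"delta_pos": [0, 0, -0.01], "spin": 0, "jaw": -1}, {"delta_pos": [0, 0, -0.012], "spin": 0, "jaw": -1}, {"delta_pos": [0, 0, -0.012], "spin": 0, "jaw": -1}]}}

```text
clock: 36.2
eef_pos: [515.4, -257.2, 32.4]
eef_rot: [-0.05, 3.141, -0.0]
ft_force: [-0.4, -0.8, -5.1]
grip_width: 0.763
finger_force: 68.6
```

Request:
{"api": "step_arm", "payload": {"motion": [{"delta_pos": [0, 0, -0.003], "spin": 0, "jaw": -1}, {"delta_pos": [0, 0, -0.005], "spin": 0, "jaw": -1}, {"delta_pos": [0, 0, -0.007], "spin": 0, "jaw": -1}, {"delta_pos": [0, 0, -0.009], "spin": 0, "jaw": -1}, {"delta_pos": [0, 0, -0.009], "spin": 0, "jaw": -1}]}}

```text
clock: 36.83
eef_pos: [515.4, -257.2, 31.4]
eef_rot: [-0.05, 3.141, -0.0]
ft_force: [-2.1, 1.1, 3.0]
grip_width: 0.767
finger_force: 69.4
```

Request:
{"api": "step_arm", "payload": {"motion": [{"delta_pos": [0, 0, 0.004], "spin": 0, "jaw": 1}, {"delta_pos": [0, 0, 0.006], "spin": 0, "jaw": 1}, {"delta_pos": [0, 0, 0.006], "spin": 0, "jaw": 1}, {"delta_pos": [0, 0, 0.1], "spin": 0, "jaw": 1}, {"delta_pos": [0, 0, 0.3], "spin": 0, "jaw": 1}]}}

```text
clock: 37.45
eef_pos: [514.7, -256.8, 76.2]
eef_rot: [0.05, -3.139, -0.002]
ft_force: [0.2, 0.7, 0.8]
grip_width: 1.0
finger_force: 0.0
```

Request:
{"api": "step_arm", "payload": {"motion": [{"delta_pos": [0, 0, 0.2], "spin": 0, "jaw": 1}, {"delta_pos": [0, 0, 0.4], "spin": 0, "jaw": 1}, {"delta_pos": [0, 0, 0.6], "spin": -0.1, "jaw": 1}, {"delta_pos": [0, -0.1, 0.8], "spin": -0.25, "jaw": 1}, {"delta_pos": [0, -0.2, 1], "spin": -0.4, "jaw": 1}]}}

```text
clock: 38.08
eef_pos: [515.3, -287.4, 228.2]
eef_rot: [0.447, 3.109, -0.001]
ft_force: [0.3, -0.1, -0.1]
grip_width: 0.999
finger_force: 0.0
```

Request:
{"api": "step_arm", "payload": {"motion": [{"delta_pos": [0, -0.1, 0], "spin": -0.18, "jaw": 1}, {"delta_pos": [0, -0.2, 0], "spin": -0.36, "jaw": 1}, {"delta_pos": [0, -0.3, 0], "spin": -0.54, "jaw": 1}, {"delta_pos": [0, -0.4, 0], "spin": -0.7, "jaw": 1}, {"delta_pos": [0, -0.5, 0], "spin": -0.85, "jaw": 1}]}}

```text
clock: 38.7
eef_pos: [515.3, -362.7, 227.1]
eef_rot: [1.442, 2.79, -0.0]
ft_force: [-0.2, -0.2, 0.3]
grip_width: 0.999
finger_force: 0.0
```

Request:
{"api": "step_arm", "payload": {"motion": [{"delta_pos": [0, -0.1, 0], "spin": -0.2, "jaw": 1}, {"delta_pos": [0, -0.2, 0], "spin": -0.4, "jaw": 1}, {"delta_pos": [0, -0.3, 0], "spin": -0.6, "jaw": 1}, {"delta_pos": [0, -0.39, 0], "spin": -0.83, "jaw": 1}, {"delta_pos": [0, -0.39, 0], "spin": -0.83, "jaw": 1}]}}

```text
clock: 39.33
eef_pos: [515.3, -421.4, 226.9]
eef_rot: [2.254, 2.187, 0.0]
ft_force: [0.3, -0.3, -0.2]
grip_width: 0.999
finger_force: 0.0
```

```bash
python3 - <<'E'
from h import *
cs=("scene","top","wrist");ims=view(cs)
cv2.imwrite("pics/w5.png",ims["wrist"]["color"])
for n,z,x0 in (("medium_dish",5,(571,-421,1.54)),("small_dish",5,(461,-420,1.54)),("long_dish",18,(515.5,-257.5,.03))):
    M={}
    for c in cs:
        m,q=cut(c,n)
        if q>.4:
            p,e=fit(n,z,x0,ims,{c:m}); print(n,c,p.round(3),round(e,3))
s=arm.get_state();print(s["clock"],s["eef_pos"],s["eef_rot"])
E
```

```text
medium_dish scene [ 571.37  -416.229    1.522] 0.082
medium_dish top [ 594.395 -391.372    2.5  ] 1.393
medium_dish wrist [ 570.114 -419.184    1.544] 0.041
small_dish scene [ 463.366 -416.691    1.525] 0.112
small_dish wrist [ 460.867 -419.592    1.545] 0.044
long_dish scene [-1.670044e+03  6.157600e+03  1.349000e+00] 1.0
long_dish top [ 7.72038e+02 -2.73819e+02 -2.18000e-01] 6.016
long_dish wrist [ 5.15574e+02 -2.55983e+02  3.70000e-02] 0.023
39.925 [ 515.42953758 -420.60517348  226.08339872] [-2.25518809e+00 -2.18711563e+00 -1.02958720e-05]
```

View pics/w5.png

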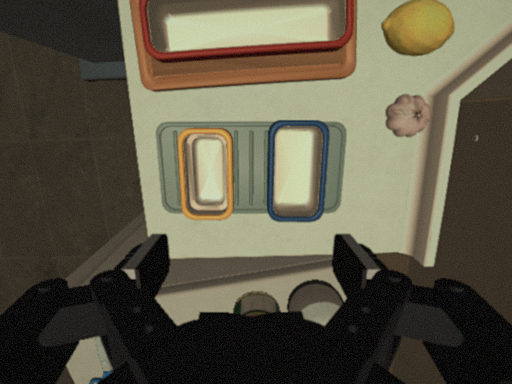

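The wrist view shows blue at (297,170), yellow at (207,175), the red dish on the board at the top, and lemon and garlic untouched. Pick up the blue dish.

Request:
{"api": "step_arm", "payload": {"motion": [{"delta_pos": [0.12, 0.007, -0.1], "spin": 0, "jaw": 1}, {"delta_pos": [0.25, 0.007, -0.3], "spin": 0, "jaw": 1}, {"delta_pos": [0.37, 0.007, -0.5], "spin": 0, "jaw": 1}, {"delta_pos": [0.37, 0.007, -0.7], "spin": 0, "jaw": 1}, {"delta_pos": [0.37, 0.007, -0.9], "spin": 0, "jaw": 1}]}}

```text
clock: 40.55
eef_pos: [571.8, -419.0, 88.6]
eef_rot: [-2.254, -2.187, -0.0]
ft_force: [-0.3, 0.0, -0.8]
grip_width: 1.004
finger_force: 0.0
```

Request:
{"api": "step_arm", "payload": {"motion": [{"delta_pos": [0, 0, -0.12], "spin": 0, "jaw": 1}, {"delta_pos": [0, 0, -0.25], "spin": 0, "jaw": 1}, {"delta_pos": [0, 0, -0.37], "spin": 0, "jaw": 1}, {"delta_pos": [0, 0, -0.46], "spin": 0, "jaw": 1}, {"delta_pos": [0, 0, -0.52], "spin": 0, "jaw": 1}]}}

```text
clock: 41.18
eef_pos: [570.9, -419.7, 12.4]
eef_rot: [-2.256, -2.187, 0.0]
ft_force: [0.2, 1.0, 0.2]
grip_width: 1.0
finger_force: 0.0
```

Request:
{"api": "step_arm", "payload": {"motion": [{"delta_pos": [0, 0, 0], "spin": 0, "jaw": -1}, {"delta_pos": [0, 0, 0], "spin": 0, "jaw": -1}, {"delta_pos": [0, 0, 0], "spin": 0, "jaw": -1}, {"delta_pos": [0, 0, 0], "spin": 0, "jaw": -1}, {"delta_pos": [0, 0, 0], "spin": 0, "jaw": -1}], "force": 40}}

```text
clock: 41.8
eef_pos: [570.9, -419.7, 13.1]
eef_rot: [2.256, 2.187, 0.0]
ft_force: [0.0, -0.3, -3.3]
grip_width: 0.811
finger_force: 48.4
```

Request:
{"api": "step_arm", "payload": {"motion": [{"delta_pos": [0, 0, 0.1], "spin": 0, "jaw": -1}, {"delta_pos": [0, 0, 0.35], "spin": 0, "jaw": -1}, {"delta_pos": [0, 0, 0.6], "spin": 0, "jaw": -1}, {"delta_pos": [-0.1, 0, 0.8], "spin": 0, "jaw": -1}, {"delta_pos": [-0.2, 0, 1], "spin": 0, "jaw": -1}]}}

```text
clock: 42.42
eef_pos: [540.8, -419.7, 165.4]
eef_rot: [2.254, 2.186, 0.0]
ft_force: [-0.3, -0.1, -3.2]
grip_width: 0.817
finger_force: 48.4
```

Request:
{"api": "step_arm", "payload": {"motion": [{"delta_pos": [-0.05, 0.15, 0.1], "spin": 0.05, "jaw": -1}, {"delta_pos": [-0.1, 0.35, 0.2], "spin": 0.14, "jaw": -1}, {"delta_pos": [-0.15, 0.55, 0.3], "spin": 0.23, "jaw": -1}, {"delta_pos": [-0.15, 0.78, 0.35], "spin": 0.32, "jaw": -1}, {"delta_pos": [-0.15, 1, 0.35], "spin": 0.41, "jaw": -1}]}}

```text
clock: 43.05
eef_pos: [518.7, -269.0, 217.7]
eef_rot: [1.872, 2.52, 0.001]
ft_force: [-0.4, -0.4, -3.2]
grip_width: 0.812
finger_force: 48.4
```

Request:
{"api": "step_arm", "payload": {"motion": [{"delta_pos": [0, 0.2, 0], "spin": 0.08, "jaw": -1}, {"delta_pos": [0, 0.4, 0], "spin": 0.16, "jaw": -1}, {"delta_pos": [0, 0.6, 0], "spin": 0.24, "jaw": -1}, {"delta_pos": [0, 0.8, 0], "spin": 0.32, "jaw": -1}, {"delta_pos": [0, 1, 0], "spin": 0.41, "jaw": -1}]}}

```text
clock: 43.68
eef_pos: [518.4, -118.7, 216.8]
eef_rot: [1.444, 2.788, 0.001]
ft_force: [0.1, 0.1, -2.6]
grip_width: 0.812
finger_force: 48.4
```

Request:
{"api": "step_arm", "payload": {"motion": [{"delta_pos": [0, 0.2, 0], "spin": 0.08, "jaw": -1}, {"delta_pos": [0, 0.4, 0], "spin": 0.16, "jaw": -1}, {"delta_pos": [0, 0.6, 0], "spin": 0.24, "jaw": -1}, {"delta_pos": [0, 0.8, 0], "spin": 0.32, "jaw": -1}, {"delta_pos": [0, 1, 0], "spin": 0.41, "jaw": -1}]}}

```text
clock: 44.3
eef_pos: [518.5, 31.3, 216.8]
eef_rot: [0.978, 2.984, 0.001]
ft_force: [0.3, -0.5, -3.0]
grip_width: 0.812
finger_force: 48.4
```

Request:
{"api": "step_arm", "payload": {"motion": [{"delta_pos": [0, 0.2, 0], "spin": 0.08, "jaw": -1}, {"delta_pos": [0, 0.4, 0], "spin": 0.16, "jaw": -1}, {"delta_pos": [0, 0.6, 0], "spin": 0.24, "jaw": -1}, {"delta_pos": [0, 0.8, 0], "spin": 0.32, "jaw": -1}, {"delta_pos": [0, 1, 0], "spin": 0.41, "jaw": -1}]}}

```text
clock: 44.92
eef_pos: [518.4, 181.4, 216.8]
eef_rot: [0.487, 3.102, 0.001]
ft_force: [-0.6, -0.9, -3.0]
grip_width: 0.81
finger_force: 48.4
```

Request:
{"api": "step_arm", "payload": {"motion": [{"delta_pos": [0, 0.2, 0], "spin": 0.1, "jaw": -1}, {"delta_pos": [0, 0.4, 0], "spin": 0.2, "jaw": -1}, {"delta_pos": [0, 0.6, 0], "spin": 0.3, "jaw": -1}, {"delta_pos": [0, 0.83, 0], "spin": 0.4, "jaw": -1}, {"delta_pos": [0, 0.83, 0], "spin": 0.4, "jaw": -1}]}}

```text
clock: 45.55
eef_pos: [518.4, 307.0, 216.8]
eef_rot: [-0.005, 3.14, 0.002]
ft_force: [-0.3, -0.8, -2.9]
grip_width: 0.813
finger_force: 48.4
```

```bash
python3 - <<'E'
from h import *
cs=("top","wrist");ims=view(cs)
cv2.imwrite("pics/w6.png",ims["wrist"]["color"])
for c in cs:
    t,q=cut(c,"tray"); d,r=cut(c,"medium_dish"); print(c,q,r)
    if q>.4:
        hide=cv2.dilate(d,np.ones((5,5))) if r>.3 else np.zeros((384,512))
        if c=="wrist": hide[240:]=1
        print(*fit("tray",0,(518,305.5,0),ims,{c:t},{c:hide}))
s=arm.get_state();print(s["clock"],s["eef_pos"],s["eef_rot"],s["grip_width"])
E
```

```text
top 0.64 0.83
[5.19702605e+02 3.07719865e+02 1.35464591e-02] 0.0870343913700644
wrist 0.82 0.55
[5.15869046e+02 3.05137077e+02 1.13412298e-04] 0.02276650287627498
45.85 [518.43237808 303.95743457 215.8470157 ] [ 1.40499144e-03  3.14150298e+00 -1.44955439e-04] 0.8159908099499782
```

View pics/w6.png

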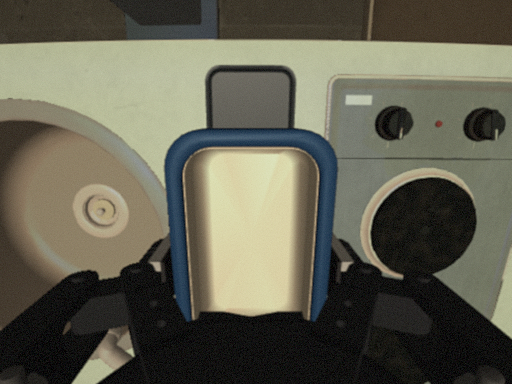

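The wrist view shows the blue dish held lengthways, rim at (167–335,130–320), above the tray (205–297 wide). Lowering.

Request:
{"api": "step_arm", "payload": {"motion": [{"delta_pos": [-0.006, 0.007, -0.2], "spin": 0, "jaw": -1}, {"delta_pos": [-0.006, 0.007, -0.4], "spin": 0, "jaw": -1}, {"delta_pos": [-0.006, 0.007, -0.6], "spin": 0, "jaw": -1}, {"delta_pos": [-0.006, 0.007, -0.8], "spin": 0, "jaw": -1}, {"delta_pos": [-0.006, 0.007, -0.95], "spin": 0, "jaw": -1}]}}

```text
clock: 46.48
eef_pos: [517.3, 305.0, 71.9]
eef_rot: [-0.001, -3.141, 0.001]
ft_force: [-0.8, 0.1, -4.1]
grip_width: 0.817
finger_force: 48.4
```

Request:
{"api": "step_arm", "payload": {"motion": [{"delta_pos": [0, 0, -0.1], "spin": 0, "jaw": -1}, {"delta_pos": [0, 0, -0.2], "spin": 0, "jaw": -1}, {"delta_pos": [0, 0, -0.29], "spin": 0, "jaw": -1}, {"delta_pos": [0, 0, -0.35], "spin": 0, "jaw": -1}, {"delta_pos": [0, 0, -0.38], "spin": 0, "jaw": -1}]}}

```text
clock: 47.1
eef_pos: [517.4, 305.9, 15.6]
eef_rot: [0.001, -3.141, 0.0]
ft_force: [0.1, -0.3, -3.2]
grip_width: 0.814
finger_force: 48.4
```

Request:
{"api": "step_arm", "payload": {"motion": [{"delta_pos": [0, 0, -0.003], "spin": 0, "jaw": -1}, {"delta_pos": [0, 0, -0.005], "spin": 0, "jaw": -1}, {"delta_pos": [0, 0, -0.007], "spin": 0, "jaw": -1}, {"delta_pos": [0, 0, -0.009], "spin": 0, "jaw": -1}, {"delta_pos": [0, 0, -0.009], "spin": 0, "jaw": -1}]}}

```text
clock: 47.72
eef_pos: [517.5, 305.9, 14.8]
eef_rot: [-0.001, 3.141, 0.0]
ft_force: [0.1, 1.1, -4.0]
grip_width: 0.815
finger_force: 48.4
```

Request:
{"api": "step_arm", "payload": {"motion": [{"delta_pos": [0, 0, -0.004], "spin": 0, "jaw": -1}, {"delta_pos": [0, 0, -0.008], "spin": 0, "jaw": -1}, {"delta_pos": [0, 0, -0.01], "spin": 0, "jaw": -1}, {"delta_pos": [0, 0, -0.012], "spin": 0, "jaw": -1}, {"delta_pos": [0, 0, -0.012], "spin": 0, "jaw": -1}]}}

```text
clock: 48.35
eef_pos: [517.5, 305.9, 12.9]
eef_rot: [0.001, -3.142, 0.0]
ft_force: [0.3, 0.5, -1.5]
grip_width: 0.811
finger_force: 48.4
```

Request:
{"api": "step_arm", "payload": {"motion": [{"delta_pos": [0, 0, -0.001], "spin": 0, "jaw": -1}, {"delta_pos": [0, 0, -0.002], "spin": 0, "jaw": -1}, {"delta_pos": [0, 0, -0.003], "spin": 0, "jaw": -1}, {"delta_pos": [0, 0, -0.004], "spin": 0, "jaw": -1}, {"delta_pos": [0, 0, -0.004], "spin": 0, "jaw": -1}]}}

```text
clock: 48.98
eef_pos: [517.5, 305.9, 12.7]
eef_rot: [-0.001, 3.141, 0.0]
ft_force: [-2.7, -1.4, 5.3]
grip_width: 0.807
finger_force: 49.4
```

Request:
{"api": "step_arm", "payload": {"motion": [{"delta_pos": [0, 0, 0.002], "spin": 0, "jaw": 1}, {"delta_pos": [0, 0, 0.004], "spin": 0, "jaw": 1}, {"delta_pos": [0, 0, 0.004], "spin": 0, "jaw": 1}, {"delta_pos": [0, 0, 0.1], "spin": 0, "jaw": 1}, {"delta_pos": [0, 0, 0.3], "spin": 0, "jaw": 1}]}}

```text
clock: 49.6
eef_pos: [516.8, 305.5, 57.4]
eef_rot: [0.001, -3.14, 0.002]
ft_force: [0.3, 0.5, 0.2]
grip_width: 1.006
finger_force: 0.0
```

Request:
{"api": "step_arm", "payload": {"motion": [{"delta_pos": [0, 0, 0.2], "spin": 0, "jaw": 1}, {"delta_pos": [0, 0, 0.4], "spin": 0, "jaw": 1}, {"delta_pos": [0, 0, 0.6], "spin": 0, "jaw": 1}, {"delta_pos": [0, 0, 0.8], "spin": 0, "jaw": 1}, {"delta_pos": [0, 0, 1], "spin": 0, "jaw": 1}]}}

```text
clock: 50.22
eef_pos: [517.4, 305.8, 209.4]
eef_rot: [-0.001, 3.141, 0.001]
ft_force: [1.0, 1.3, -0.9]
grip_width: 0.999
finger_force: 0.0
```

```bash
python3 - <<'E'
from h import *
s=arm.get_state();print(s["clock"],s["eef_pos"],s["eef_rot"])
cs=("wrist",);ims=view(cs);c="wrist"
cv2.imwrite("pics/w7.png",ims[c]["color"])
d,r=cut(c,"medium_dish"); t,q=cut(c,"tray"); print(r,q)
print(*fit("medium_dish",5,(517.5,306,0),ims,{c:d}));print(*fit("tray",0,(518,305.5,0),ims,{c:t},{c:d}))
s=arm.get_state();print(s["clock"],s["eef_pos"],s["eef_rot"])
E
```

```text
50.225 [517.43852969 305.84267916 209.39537018] [-5.44144061e-04  3.14074212e+00  7.77882355e-04]
0.96 0.85
[5.16459871e+02 3.05984110e+02 6.76408046e-04] 0.04289975144987573
[ 5.16107892e+02  3.04939683e+02 -4.00148107e-03] 0.02959994227000982
50.375 [518.45740997 306.43589277 209.90292423] [-5.44660404e-04  3.13766915e+00  3.52079501e-03]
```

View pics/w7.png

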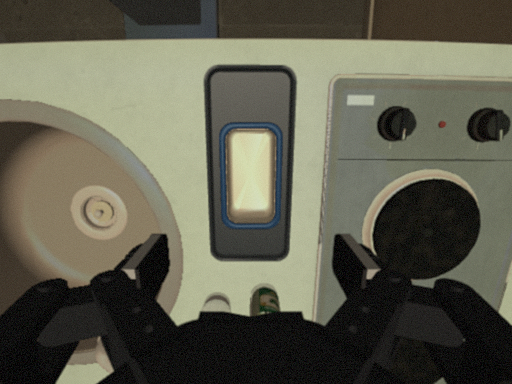

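The wrist view shows blue standing lengthways and centred at (251,175) in the tray (207–296, 65–262). Fetch the yellow dish.

Request:
{"api": "step_arm", "payload": {"motion": [{"delta_pos": [-0.07, -0.15, 0], "spin": -0.08, "jaw": 1}, {"delta_pos": [-0.14, -0.35, 0], "spin": -0.16, "jaw": 1}, {"delta_pos": [-0.21, -0.55, 0], "spin": -0.24, "jaw": 1}, {"delta_pos": [-0.28, -0.78, 0], "spin": -0.32, "jaw": 1}, {"delta_pos": [-0.37, -1, 0], "spin": -0.41, "jaw": 1}]}}

```text
clock: 51.0
eef_pos: [460.9, 154.6, 206.5]
eef_rot: [-0.506, -3.099, 0.001]
ft_force: [1.3, -0.1, -0.3]
grip_width: 0.997
finger_force: 0.0
```

Request:
{"api": "step_arm", "payload": {"motion": [{"delta_pos": [0, -0.2, 0], "spin": -0.08, "jaw": 1}, {"delta_pos": [0, -0.4, 0], "spin": -0.16, "jaw": 1}, {"delta_pos": [0, -0.6, 0], "spin": -0.24, "jaw": 1}, {"delta_pos": [0, -0.8, 0], "spin": -0.32, "jaw": 1}, {"delta_pos": [0, -1, 0], "spin": -0.41, "jaw": 1}]}}

```text
clock: 51.62
eef_pos: [461.1, 4.9, 206.6]
eef_rot: [-0.996, -2.978, 0.001]
ft_force: [-0.4, 0.4, -0.8]
grip_width: 0.999
finger_force: 0.0
```

Request:
{"api": "step_arm", "payload": {"motion": [{"delta_pos": [0, -0.2, 0], "spin": -0.08, "jaw": 1}, {"delta_pos": [0, -0.4, 0], "spin": -0.16, "jaw": 1}, {"delta_pos": [0, -0.6, 0], "spin": -0.24, "jaw": 1}, {"delta_pos": [0, -0.8, 0], "spin": -0.32, "jaw": 1}, {"delta_pos": [0, -1, 0], "spin": -0.41, "jaw": 1}]}}

```text
clock: 52.25
eef_pos: [461.2, -144.9, 206.6]
eef_rot: [-1.461, -2.779, 0.0]
ft_force: [-0.4, 0.8, -0.8]
grip_width: 0.999
finger_force: 0.0
```

Request:
{"api": "step_arm", "payload": {"motion": [{"delta_pos": [0, -0.2, 0], "spin": -0.08, "jaw": 1}, {"delta_pos": [0, -0.4, 0], "spin": -0.16, "jaw": 1}, {"delta_pos": [0, -0.6, 0], "spin": -0.24, "jaw": 1}, {"delta_pos": [0, -0.8, 0], "spin": -0.32, "jaw": 1}, {"delta_pos": [0, -1, 0], "spin": -0.41, "jaw": 1}]}}

```text
clock: 52.88
eef_pos: [461.2, -294.7, 206.4]
eef_rot: [-1.888, -2.509, 0.0]
ft_force: [0.4, 0.2, 0.1]
grip_width: 1.0
finger_force: 0.0
```

Request:
{"api": "step_arm", "payload": {"motion": [{"delta_pos": [0, -0.2, 0], "spin": -0.1, "jaw": 1}, {"delta_pos": [0, -0.4, 0], "spin": -0.2, "jaw": 1}, {"delta_pos": [0, -0.6, 0], "spin": -0.3, "jaw": 1}, {"delta_pos": [0, -0.83, 0], "spin": -0.4, "jaw": 1}, {"delta_pos": [0, -0.83, 0], "spin": -0.4, "jaw": 1}]}}

```text
clock: 53.5
eef_pos: [461.3, -420.2, 206.3]
eef_rot: [-2.258, -2.183, 0.0]
ft_force: [0.1, -0.2, -0.2]
grip_width: 0.998
finger_force: 0.0
```

```bash
python3 - <<'E'
from h import *
cs=("wrist",);ims=view(cs);c="wrist"
d,r=cut(c,"small_dish"); print(r)
print(*fit("small_dish",5,(461,-420,1.54),ims,{c:d}))
s=arm.get_state();print(s["clock"],s["eef_pos"],s["eef_rot"])
E
```

```text
0.91
[ 460.71600158 -419.33995016    1.53632481] 0.040889844309816945
53.6 [ 461.25247312 -417.96487841  206.2645733 ] [-2.25390889e+00 -2.18518991e+00 -2.00858289e-04]
```

Request:
{"api": "step_arm", "payload": {"motion": [{"delta_pos": [0, -0.005, -0.2], "spin": 0, "jaw": 1}, {"delta_pos": [0, -0.005, -0.4], "spin": 0, "jaw": 1}, {"delta_pos": [0, -0.005, -0.6], "spin": 0, "jaw": 1}, {"delta_pos": [0, -0.005, -0.75], "spin": 0, "jaw": 1}, {"delta_pos": [0, -0.005, -0.9], "spin": 0, "jaw": 1}]}}

```text
clock: 54.22
eef_pos: [461.8, -417.7, 71.3]
eef_rot: [-2.253, -2.188, -0.0]
ft_force: [0.6, -0.9, 0.3]
grip_width: 1.002
finger_force: 0.0
```

Request:
{"api": "step_arm", "payload": {"motion": [{"delta_pos": [0, 0, -0.1], "spin": 0, "jaw": 1}, {"delta_pos": [0, 0, -0.2], "spin": 0, "jaw": 1}, {"delta_pos": [0, 0, -0.27], "spin": 0, "jaw": 1}, {"delta_pos": [0, 0, -0.31], "spin": 0, "jaw": 1}, {"delta_pos": [0, 0, -0.31], "spin": 0, "jaw": 1}]}}

```text
clock: 54.85
eef_pos: [461.9, -419.4, 25.6]
eef_rot: [-2.255, -2.186, 0.0]
ft_force: [-0.4, 0.7, -0.5]
grip_width: 1.005
finger_force: 0.0
```

Request:
{"api": "step_arm", "payload": {"motion": [{"delta_pos": [0, 0, 0], "spin": 0, "jaw": -1}, {"delta_pos": [0, 0, 0], "spin": 0, "jaw": -1}, {"delta_pos": [0, 0, 0], "spin": 0, "jaw": -1}, {"delta_pos": [0, 0, 0], "spin": 0, "jaw": -1}, {"delta_pos": [0, 0, 0], "spin": 0, "jaw": -1}], "force": 40}}

```text
clock: 55.48
eef_pos: [462.4, -419.8, 26.6]
eef_rot: [2.255, 2.186, 0.0]
ft_force: [0.1, 0.7, 5.4]
grip_width: 0.739
finger_force: 45.6
```

Request:
{"api": "step_arm", "payload": {"motion": [{"delta_pos": [0, 0, 0.1], "spin": 0, "jaw": -1}, {"delta_pos": [0, 0, 0.35], "spin": 0, "jaw": -1}, {"delta_pos": [0, 0, 0.6], "spin": 0, "jaw": -1}, {"delta_pos": [0, 0, 0.8], "spin": 0, "jaw": -1}, {"delta_pos": [0.1, 0, 1], "spin": 0, "jaw": -1}]}}

```text
clock: 56.1
eef_pos: [476.1, -419.1, 177.4]
eef_rot: [-2.256, -2.185, 0.0]
ft_force: [0.7, -0.2, -1.6]
grip_width: 0.735
finger_force: 44.9
```

Request:
{"api": "step_arm", "payload": {"motion": [{"delta_pos": [0.05, 0.15, 0.1], "spin": 0.05, "jaw": -1}, {"delta_pos": [0.1, 0.35, 0.2], "spin": 0.14, "jaw": -1}, {"delta_pos": [0.15, 0.55, 0.3], "spin": 0.23, "jaw": -1}, {"delta_pos": [0.2, 0.78, 0.3], "spin": 0.32, "jaw": -1}, {"delta_pos": [0.27, 1, 0.3], "spin": 0.41, "jaw": -1}]}}

```text
clock: 56.72
eef_pos: [516.6, -266.7, 220.5]
eef_rot: [-1.87, -2.522, 0.0]
ft_force: [0.3, -0.5, -1.8]
grip_width: 0.74
finger_force: 44.9
```

Request:
{"api": "step_arm", "payload": {"motion": [{"delta_pos": [0, 0.2, 0], "spin": 0.08, "jaw": -1}, {"delta_pos": [0, 0.4, 0], "spin": 0.16, "jaw": -1}, {"delta_pos": [0, 0.6, 0], "spin": 0.24, "jaw": -1}, {"delta_pos": [0, 0.8, 0], "spin": 0.32, "jaw": -1}, {"delta_pos": [0, 1, 0], "spin": 0.41, "jaw": -1}]}}

```text
clock: 57.35
eef_pos: [516.0, -117.2, 220.3]
eef_rot: [-1.441, -2.789, 0.0]
ft_force: [-0.6, 0.5, -2.2]
grip_width: 0.738
finger_force: 44.9
```

Request:
{"api": "step_arm", "payload": {"motion": [{"delta_pos": [0, 0.2, 0], "spin": 0.08, "jaw": -1}, {"delta_pos": [0, 0.4, 0], "spin": 0.16, "jaw": -1}, {"delta_pos": [0, 0.6, 0], "spin": 0.24, "jaw": -1}, {"delta_pos": [0, 0.8, 0], "spin": 0.32, "jaw": -1}, {"delta_pos": [0, 1, 0], "spin": 0.41, "jaw": -1}]}}

```text
clock: 57.98
eef_pos: [515.7, 32.4, 220.3]
eef_rot: [-0.975, -2.984, 0.001]
ft_force: [0.2, -0.4, -1.7]
grip_width: 0.738
finger_force: 44.9
```

Request:
{"api": "step_arm", "payload": {"motion": [{"delta_pos": [0, 0.2, 0], "spin": 0.08, "jaw": -1}, {"delta_pos": [0, 0.4, 0], "spin": 0.16, "jaw": -1}, {"delta_pos": [0, 0.6, 0], "spin": 0.24, "jaw": -1}, {"delta_pos": [0, 0.8, 0], "spin": 0.32, "jaw": -1}, {"delta_pos": [0, 1, 0], "spin": 0.41, "jaw": -1}]}}

```text
clock: 58.6
eef_pos: [515.5, 181.9, 220.3]
eef_rot: [-0.484, -3.102, 0.001]
ft_force: [0.5, -0.2, -2.3]
grip_width: 0.737
finger_force: 44.9
```

Request:
{"api": "step_arm", "payload": {"motion": [{"delta_pos": [0, 0.2, 0], "spin": 0.1, "jaw": -1}, {"delta_pos": [0, 0.4, 0], "spin": 0.2, "jaw": -1}, {"delta_pos": [0, 0.6, 0], "spin": 0.3, "jaw": -1}, {"delta_pos": [0, 0.83, 0], "spin": 0.4, "jaw": -1}, {"delta_pos": [0, 0.83, 0], "spin": 0.4, "jaw": -1}]}}

```text
clock: 59.22
eef_pos: [515.7, 307.2, 220.3]
eef_rot: [0.007, -3.14, 0.0]
ft_force: [-0.9, -0.1, -1.0]
grip_width: 0.736
finger_force: 45.0
```

```bash
python3 - <<'E'
from h import *
cs=("wrist","top");ims=view(cs);c="wrist"
s=arm.get_state();print(s["clock"],s["eef_pos"],s["eef_rot"],s["grip_width"])
cv2.imwrite("pics/w8.png",ims[c]["color"])
d,r=cut(c,"small_dish"); print(r)
d[300:]=0
print(*fit("small_dish",s["eef_pos"][2]-21.6,(517,305,0),ims,{c:d}))
b,r=cut("top","medium_dish");print(r)
E
```

```text
59.325 [515.92929544 305.01041231 220.19177492] [ 2.58820349e-03 -3.13981119e+00  1.91397488e-03] 0.7370862401429883
0.63
[5.14878725e+02 3.07171585e+02 4.34839273e-04] 0.322734176269889
0.84
```

View pics/w8.png

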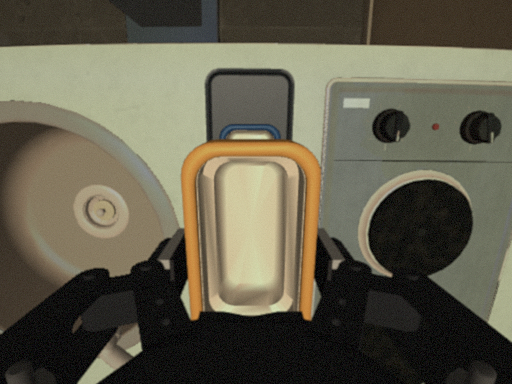

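The wrist view shows the yellow dish held lengthways at (182–320,142–320), with the blue rim in line behind it at (250,130). Lowering.

Request:
{"api": "step_arm", "payload": {"motion": [{"delta_pos": [0.006, 0.004, -0.2], "spin": 0, "jaw": -1}, {"delta_pos": [0.006, 0.004, -0.4], "spin": 0, "jaw": -1}, {"delta_pos": [0.006, 0.004, -0.6], "spin": 0, "jaw": -1}, {"delta_pos": [0.006, 0.004, -0.8], "spin": 0, "jaw": -1}, {"delta_pos": [0.006, 0.004, -0.94], "spin": 0, "jaw": -1}]}}

```text
clock: 60.05
eef_pos: [517.8, 304.3, 78.5]
eef_rot: [-0.002, -3.14, 0.001]
ft_force: [-0.5, -0.6, -1.0]
grip_width: 0.736
finger_force: 45.0
```

Request:
{"api": "step_arm", "payload": {"motion": [{"delta_pos": [0, 0, -0.01], "spin": 0, "jaw": -1}, {"delta_pos": [0, 0, -0.025], "spin": 0, "jaw": -1}, {"delta_pos": [0, 0, -0.04], "spin": 0, "jaw": -1}, {"delta_pos": [0, 0, -0.055], "spin": 0, "jaw": -1}, {"delta_pos": [0, 0, -0.07], "spin": 0, "jaw": -1}]}}

```text
clock: 60.68
eef_pos: [518.6, 305.9, 69.6]
eef_rot: [-0.001, 3.141, 0.0]
ft_force: [-0.5, -0.2, -2.0]
grip_width: 0.739
finger_force: 44.9
```

Request:
{"api": "step_arm", "payload": {"motion": [{"delta_pos": [-0.007, 0, -0.015], "spin": 0, "jaw": -1}, {"delta_pos": [-0.007, 0, -0.03], "spin": 0, "jaw": -1}, {"delta_pos": [-0.007, 0, -0.05], "spin": 0, "jaw": -1}, {"delta_pos": [-0.007, 0, -0.065], "spin": 0, "jaw": -1}, {"delta_pos": [-0.007, 0, -0.08], "spin": 0, "jaw": -1}]}}

```text
clock: 61.3
eef_pos: [517.4, 305.7, 57.1]
eef_rot: [0.001, -3.142, 0.0]
ft_force: [-0.2, -0.4, -1.7]
grip_width: 0.737
finger_force: 44.9
```

Request:
{"api": "step_arm", "payload": {"motion": [{"delta_pos": [0, 0, -0.015], "spin": 0, "jaw": -1}, {"delta_pos": [0, 0, -0.03], "spin": 0, "jaw": -1}, {"delta_pos": [0, 0, -0.04], "spin": 0, "jaw": -1}, {"delta_pos": [0, 0, -0.05], "spin": 0, "jaw": -1}, {"delta_pos": [0, 0, -0.055], "spin": 0, "jaw": -1}]}}

```text
clock: 61.92
eef_pos: [517.3, 305.7, 49.0]
eef_rot: [0.001, -3.142, 0.0]
ft_force: [-0.1, 0.0, -1.5]
grip_width: 0.735
finger_force: 44.9
```

Request:
{"api": "step_arm", "payload": {"motion": [{"delta_pos": [0, 0, -0.002], "spin": 0, "jaw": -1}, {"delta_pos": [0, 0, -0.004], "spin": 0, "jaw": -1}, {"delta_pos": [0, 0, -0.006], "spin": 0, "jaw": -1}, {"delta_pos": [0, 0, -0.008], "spin": 0, "jaw": -1}, {"delta_pos": [0, 0, -0.008], "spin": 0, "jaw": -1}]}}

```text
clock: 62.55
eef_pos: [517.3, 305.7, 47.9]
eef_rot: [0.001, -3.142, 0.0]
ft_force: [0.6, -0.2, -1.2]
grip_width: 0.738
finger_force: 44.9
```

Request:
{"api": "step_arm", "payload": {"motion": [{"delta_pos": [0, 0, -0.003], "spin": 0, "jaw": -1}, {"delta_pos": [0, 0, -0.005], "spin": 0, "jaw": -1}, {"delta_pos": [0, 0, -0.007], "spin": 0, "jaw": -1}, {"delta_pos": [0, 0, -0.009], "spin": 0, "jaw": -1}, {"delta_pos": [0, 0, -0.009], "spin": 0, "jaw": -1}]}}

```text
clock: 63.18
eef_pos: [517.3, 305.7, 46.6]
eef_rot: [0.001, -3.142, -0.0]
ft_force: [-1.1, -0.8, -0.0]
grip_width: 0.741
finger_force: 45.1
```

Request:
{"api": "step_arm", "payload": {"motion": [{"delta_pos": [0, 0, -0.001], "spin": 0, "jaw": -1}, {"delta_pos": [0, 0, -0.002], "spin": 0, "jaw": -1}, {"delta_pos": [0, 0, -0.003], "spin": 0, "jaw": -1}, {"delta_pos": [0, 0, -0.004], "spin": 0, "jaw": -1}, {"delta_pos": [0, 0, -0.004], "spin": 0, "jaw": -1}]}}

```text
clock: 63.8
eef_pos: [517.3, 305.7, 46.6]
eef_rot: [-0.001, 3.141, 0.0]
ft_force: [-3.2, -1.8, 8.5]
grip_width: 0.741
finger_force: 46.2
```

Request:
{"api": "step_arm", "payload": {"motion": [{"delta_pos": [0, 0, 0.003], "spin": 0, "jaw": 1}, {"delta_pos": [0, 0, 0.004], "spin": 0, "jaw": 1}, {"delta_pos": [0, 0, 0.004], "spin": 0, "jaw": 1}, {"delta_pos": [0, 0, 0.1], "spin": 0, "jaw": 1}, {"delta_pos": [0, 0, 0.3], "spin": 0, "jaw": 1}]}}

```text
clock: 64.42
eef_pos: [516.6, 305.3, 91.0]
eef_rot: [0.001, -3.14, 0.002]
ft_force: [-0.2, -0.0, 0.0]
grip_width: 0.998
finger_force: 0.0
```

Request:
{"api": "step_arm", "payload": {"motion": [{"delta_pos": [0, 0, 0.2], "spin": 0, "jaw": 1}, {"delta_pos": [0, 0, 0.4], "spin": 0, "jaw": 1}, {"delta_pos": [0, 0, 0.6], "spin": 0, "jaw": 1}, {"delta_pos": [0, 0, 0.8], "spin": 0, "jaw": 1}, {"delta_pos": [0, 0, 0.8], "spin": 0, "jaw": 1}]}}

```text
clock: 65.05
eef_pos: [518.9, 306.6, 214.5]
eef_rot: [-0.001, 3.136, 0.005]
ft_force: [-0.1, -0.6, 0.1]
grip_width: 1.001
finger_force: 0.0
```

```bash
python3 - <<'E'
from h import *
cs=("wrist","scene");ims=view(cs);c="wrist"
s=arm.get_state();print(s["clock"],s["eef_pos"])
a=ims["wrist"]["color"]; b=cv2.resize(ims["scene"]["color"][90:330,130:370],(384,384))
cv2.imwrite("pics/f.png",cv2.resize(np.hstack([a,b]),(796,341)))
for n,z,x0 in (("small_dish",25,(517,306,0)),("medium_dish",5,(517,306,0)),("tray",0,(517,305,0))):
    d,r=cut(c,n)
    if r>.4: print(n,*fit(n,z,x0,ims,{c:d}))
E
```

```text
65.15 [517.21584006 305.66741796 211.36978533]
small_dish [5.16411346e+02 3.05650310e+02 7.26830591e-04] 0.05149838635315814
medium_dish [5.16579294e+02 3.05469269e+02 7.92723047e-04] 16.17130407718643
tray [ 5.15665702e+02  3.04954089e+02 -1.70572866e-03] 0.6724310556308726
```

View pics/f.png

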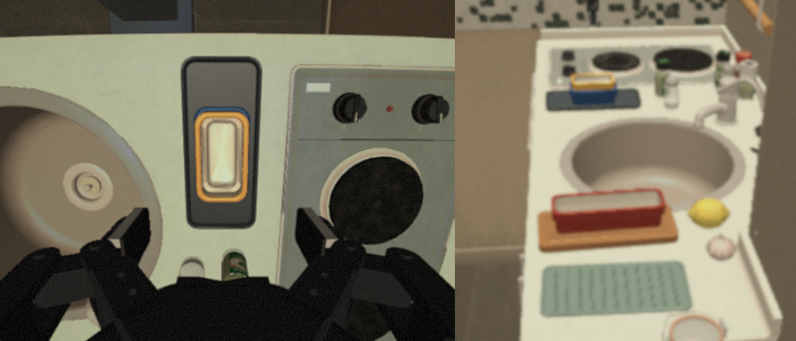

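The yellow dish is nested level in the blue one, central in the tray at (222,155). The red dish stands lengthways mid-board, the mat is empty and the bystanders are in place. Handing in.

```bash
python3 -c "
from plant import arm
print(arm.job_done())"
```

```text
the job is handed in; nothing more can be done
None
```

I moved the dishes in the order you asked and handed the job in at about 65 s: the red dish is lengthways mid-board, the blue one lengthways mid-tray with the yellow nested fully home, and the lemon, garlic, salt and spice jar are where they were.

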